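# Reload the solder station: magazine, gate, reel and keyed collar

### The job

Reload the solder station: open the magazine's gate, slide every loose solder bobbin in through the mouth so that it stands under the two overhanging lips, and push the gate fully shut behind them. Also put the copper-wound reel down over the upright spindle onto its foot, and lock it with the steel keyed collar, turned so that its tab drops into the spindle's keyway and the collar lies flat on the reel. Leave the other things on the bench where they are.

Things in the scene. Friction and masses are not known exactly. Their poses are not given: they have to be found in the camera images.
- magazine: Metal bobbin magazine fixed to the bench: grey base plate 240 x 90 x 5 mm with a straight channel. Origin at the underside on the channel's centre line; local x = feed direction, z up. Bobbins stand on the plate's top, z = 5 mm. The gate crosses at x = -60 mm. Channel from x = -52 to 108 mm holds three bobbins in a row, centres at x = 82, 30, -22 mm; a bobbin beyond x = -31 mm clears the gate.
- apron (a point): On the plate's top in the middle of the open apron where a bobbin can be set down in front of the gate, at magazine x = -95 mm, y = 0, z = 5 mm (apron x = -125 to -63 mm). Guide strips 15 mm high flare over it, inner faces from y = +-30 mm near the gate to +-42 mm at the outer end.
- lips (a point): Middle of the lips' entrance at magazine x = -52 mm, y = 0, z = 11.5 mm. Channel side walls have inner faces at y = +-28 mm (+-31 at the mouth); steel lips on them overhang the bobbins' lower flanges, underside z = 11.5, top z = 14.5 mm, leaving a slot 46.4 mm wide for the waist (a little wider at the mouth), so bobbins cannot be put in from above.
- stop (a point): Inner face of the stop wall at the far end of the channel, at magazine x = 108 mm, y = 0, z = 5 mm; the wall is 35 mm high.
- gate (a joint): Sliding gate across the magazine's mouth, m: 0 = fully shut, 0.072 = fully open; it opens towards the magazine's local +y and stays where it is left (about 1.5 N friction). It starts shut or nearly shut. Its blade is 5 mm thick, 54 mm long, top at z = 22 mm; at 0.072 the blade's near end is 45 mm from the channel's centre line.
- gate_knob (a point): Centre of the gate's black upright knob, a cylinder 16 mm in diameter, 30 mm high, this point at z = 70 mm (knob from z = 55 to 85 mm, on a thinner stem). It moves with the gate; shut, it lies at magazine x = -60, y = 8 mm.
- bobbin_a: A full solder bobbin standing upright on the bench, 40 mm high: two equal black flanges 52 mm in diameter and 3 mm thick, silvery wound waist 42 mm in diameter between them, no usable bore; 0.22 kg. Origin at the centre of its underside, z up. Two or three of bobbin_a, bobbin_b and bobbin_c are present; all are alike. Grip it by the upper flange.
- bobbin_b: A full solder bobbin standing upright on the bench, 40 mm high: two equal black flanges 52 mm in diameter and 3 mm thick, silvery wound waist 42 mm in diameter between them, no usable bore; 0.22 kg. Origin at the centre of its underside, z up. Two or three of bobbin_a, bobbin_b and bobbin_c are present; all are alike. Grip it by the upper flange.
- bobbin_c: A full solder bobbin standing upright on the bench, 40 mm high: two equal black flanges 52 mm in diameter and 3 mm thick, silvery wound waist 42 mm in diameter between them, no usable bore; 0.22 kg. Origin at the centre of its underside, z up. Two or three of bobbin_a, bobbin_b and bobbin_c are present; all are alike. Grip it by the upper flange.
- reel: Reel with grey flanges and a copper-coloured winding, standing upright on the bench: outside diameter 54 mm, 36 mm high, through bore 24 mm in diameter; 0.2 kg. Origin at the centre of its underside, z up. Its outside may be gripped as a solid cylinder of 54 mm. Near it, towards the robot, stands a fixed grey drawer cabinet 236 mm high: keep arm and gripper clear of it.
- spindle: Spindle stand fixed to the bench: round foot 64 mm in diameter, 12 mm high, with an upright steel shaft 20 mm in diameter whose flat top is at z = 70 mm. A keyway (groove 9 mm wide, its floor 4 mm from the axis) runs down the whole shaft on the side of local +x, open at the top. Origin at the underside of the foot on the shaft's axis, z up.
- collar: Steel keyed collar lying flat on the bench: ring 44 mm outside, 12 mm high, bore 24 mm, with one inward tab 5 mm wide reaching to 6 mm from the axis at local +x; a dark mark on top shows the tab's side. 0.09 kg. Origin at the centre of its underside, z up. With its +x along the spindle's +x the tab drops in and its underside rests on the reel at z = 48 mm; else it stays up on the shaft's top.
- nippers: Bystander, loose: nippers with dark handles, 146 x 56 x 13 mm; leave it.
- tape_red: Bystander, loose: red tape roll lying flat, 64 mm in diameter, 19 mm high; leave it.
- multimeter: Bystander, loose: yellow multimeter lying on its back, 150 x 76 x 45 mm; leave it.
- tape_measure: Bystander, loose: tape measure, 30 x 66 x 56 mm; leave it.
- adapter: Bystander, loose: black adapter block, 42 x 66 x 31 mm; leave it.
Not all that is in view belongs to the job. Of the things that look like the spindle, take the one that is farthest to the robot's left at the start.

How it is judged:
By the outcome, as a careful person would: the job done as asked, in the order asked, and still so for the second after the job is handed in, with the robot touching nothing.
Of bobbin_a, bobbin_b, bobbin_c only 2 to 3 are there at a start; the rules pass over those that are not, and their reading is None.
At some moment in a run one of bobbin_a, bobbin_b, bobbin_c may be knocked a few centimetres aside while the robot is not near it.
It also fails if it takes over 210 s, if anything falls off the work surface, if the arm or the gripper's body presses on something with over 40 N, if the wrist force passes 120 N, or if a joint passes its speed limit or range.

### The arm

A 6-joint arm with a two-finger parallel gripper is mounted at the origin on the work surface; the furniture and walls round the work are solid. World frame = base frame: x ahead of the robot, y to its left, z up, the work surface at z = 0. Lengths are in m, angles in degrees, forces in N, time in s.
With the tool pointing down it reaches from about 0.3 to 0.775 m from the base axis. Payload 14.6 kg.
Tool frame: the origin (TCP) lies at the very end of the fingers, on their centre line; the grasp point (between the pads) lies 19 mm behind it; z points along the fingers, y is the line along which they close (so a half turn about z gives the same grasp; the last joint's range is limited). The gripper opens to 94 mm and grips with 3 to 60 N. Pads are 16 mm wide; open, the fingers measure 119 mm over their backs; the gripper's body (75 mm by 177 mm) begins 78 mm behind the grasp point.
Start: joints at [63.048, 17.183, 87.147, -0, 75.671, -3.816], TCP at [0.216, 0.506, 0.205] pointing down, gripper open.
Joint ranges: [-173.82, 173.82], [-45.26, 126.66], [13.44, 144.39], [-59.66, 239.66], [0, 175.72], [-146.38, 146.38]. Speed limits (degrees/s): [127.2, 127.2, 147.25, 180, 180, 180].

### API

Orientations are given as [roll, pitch, yaw] about the fixed x, y, z axes, in that order (R = Rz(yaw) Ry(pitch) Rx(roll)).
In Python, from station import get_state, snapshot, camera_model, hand_in, recognise gives the robot as it stands.
- The arm moves only by the tool drive_tool, never from a script. Its argument "steps" is a list of rows, each a list of 3 entries, a list of its own where there are three numbers: the turn, a rotation vector about the tool's x, y, z in degrees, then the shift along the tool's x, y, z in mm, then the closure, from 0 (fully open) to 1 (shut). A call has 1 to 5 rows; each row shifts and turns the commanded pose from where the row before left it, along the tool's axes as they then stand; what a row does not reach is not made up. A row lasts 1/10 s, in which the tool goes at most 50 mm and 8.59 degrees, less where a joint would pass 70% of its speed; a pose out of reach is approached as far as the arm can. A call is refused whole if a number of a shift passes 50 or a number of a turn 8.59, either way. A call with a gripper value outside its range is refused whole. The fingers move at their own pace and stop on an object; "newtons" is the grip in N (left out, the last holds). Time passes only in rows, so rows that do not move let the fingers close. It gives the time, the measured TCP pose, the force, the opening and the grip force at its end, in the units of the state.
- get_state(): the state, without advancing time (a new reading comes with each control period).
- snapshot(name): name is "scene" or "top" or "wrist"; returns the picture (400x640x3 uint8, blue, green, red); there is no depth.
- camera_model(name): a dict with "camera_matrix" (3x3 intrinsics, pixels), "R" (3x3) and "t" (3): a world point X has camera coordinates R X + t. Camera axes: x right, y down, z forward; pixel columns grow to the right and rows downward; lengths in m; the calibration is good to about 2 mm. A picture is of the moment at which its call begins: read the wrist's pose just before it. camera_model takes no time and is no camera call; for the wrist camera it gives the pose at the moment of the call.
- hand_in(): hands the job in; it is judged then, once.
Trained networks look in the newest picture that a camera, given by its name, has taken for a name from the list of things; names that differ only in an ending like _2 or _b are one class to them, and where a whole thing is asked for, a point or a joint stands for the part that bears it (a point fixed in the world has none). Each returns a list of dicts, best first, with "score" (0 to 1); they miss things now and then, are a little off and sometimes report something else, mostly with a low value. They report only what shows in the picture. A call takes as long as a camera call. They do not tell look-alikes from the thing itself.
- recognise(name, camera): "xy" ([column, row] in pixels, amid what is visible of it).
The state is a dict: "time": time; "qpos": joint angles; "joint_velocities": joint speeds; "effort": joint torques, N m; "tcp_pos": TCP position; "eef_rot": TCP orientation; "contact_force": force on the tool from outside, world axes, zero at the start; "torque": the same for the moment, N m; "finger_gap": opening from 0.0 (shut) to 1.0 (fully open); "finger_force": force on a finger pad.
Only numpy, scipy, OpenCV 4.12 (cv2) and the standard library are available. Lean on these libraries where they do the work, as an engineer would, in place of code of your own. Each camera call takes 0.05 s, during which the arm holds its last target. There are 200 camera calls.

## Working session

There is one attempt and no reset: what is moved stays moved. The work goes in short steps, Python scripts to look and compute and a tool call to move; the robot and the scene stay as the last step left them, time stands still between calls to the robot, and variables do not carry over. Pictures are saved under pics/ and viewed, at most 14 in all, crops included, and the job is handed in when it is done.

Besides the shell and the picture viewer there is one more tool, called after "Call:" in YAML: its name, and indented under it one key for each argument. drive_tool: Moves the arm, as the interface text tells. Its arguments: {"type":"object","properties":{"steps":{"type":"array"},"newtons":{"type":"number"}},"required":["steps"]}

```bash
ls; mkdir -p pics
cat > h.py <<'E'
import numpy as np, cv2
from station import *
def ray(cam,uv,z,m=None):
    m=m or camera_model(cam); K=np.array(m["camera_matrix"]);R=np.array(m["R"]);t=np.array(m["t"])
    d=R.T@np.linalg.solve(K,[uv[0],uv[1],1]); c=-R.T@t
    return c+d*(z-c[2])/d[2]
def proj(cam,X,m=None):
    m=m or camera_model(cam); p=np.array(m["camera_matrix"])@(np.array(m["R"])@np.array(X)+np.array(m["t"])); return p[:2]/p[2]
E
python3 - <<'E'
from h import *
s=get_state();print({k:np.round(v,3).tolist() for k,v in s.items()})
for c in ["scene","top","wrist"]:
    cv2.imwrite(f"pics/{c}0.png",snapshot(c))
    m=camera_model(c);R=np.array(m["R"]);print(c,np.round(-R.T@np.array(m["t"]),3),np.round(R[2],2),m["camera_matrix"][0][0])
for n,z in [("bobbin_a",.04),("reel",.036),("spindle",.07),("collar",.012),("gate_knob",.085),("magazine",.005),("nippers",.01)]:
    for r in recognise(n,"top"): print(n,np.round(r["xy"]),round(r["score"],2),np.round(ray("top",r["xy"],z),3))
E
```

```text
pics
{'time': 0.0, 'qpos': [63.049, 17.214, 87.18, 0.001, 75.671, -3.814], 'joint_velocities': [-0.005, -0.006, -0.009, -0.013, 0.079, 0.13], 'effort': [-0.002, -53.181, -35.274, 0.071, 0.024, -0.0], 'tcp_pos': [0.216, 0.506, 0.205], 'eef_rot': [-179.935, -0.005, 156.863], 'contact_force': [0.09, -0.527, 0.24], 'torque': [-0.022, -0.017, -0.01], 'finger_force': 0.0, 'finger_gap': 1.002}
scene [-0.043 -0.573  0.831] [ 0.55  0.51 -0.66] 427.53000718320465
top [0.462 0.    1.58 ] [ 0.08  0.02 -1.  ] 422.99942569704746
wrist [0.142 0.538 0.384] [ 0.26 -0.11 -0.96] 297.67131674824634
bobbin_a [322. 228.] 0.71 [0.469 0.037 0.04 ]
bobbin_a [348. 226.] 0.55 [ 0.479 -0.058  0.04 ]
bobbin_a [288. 228.] 0.43 [0.467 0.16  0.04 ]
reel [218. 221.] 0.57 [0.485 0.419 0.036]
spindle [347. 258.] 0.82 [ 0.367 -0.054  0.07 ]
spindle [358. 139.] 0.62 [ 0.792 -0.084  0.07 ]
spindle [248. 181.] 0.49 [0.631 0.308 0.07 ]
collar [294. 179.] 0.74 [0.648 0.147 0.012]
collar [305. 189.] 0.68 [0.612 0.105 0.012]
collar [254. 225.] 0.54 [0.473 0.291 0.012]
magazine [304. 188.] 0.96 [0.618 0.108 0.005]
nippers [430. 193.] 0.58 [ 0.608 -0.359  0.01 ]
```

View pics/top0.png

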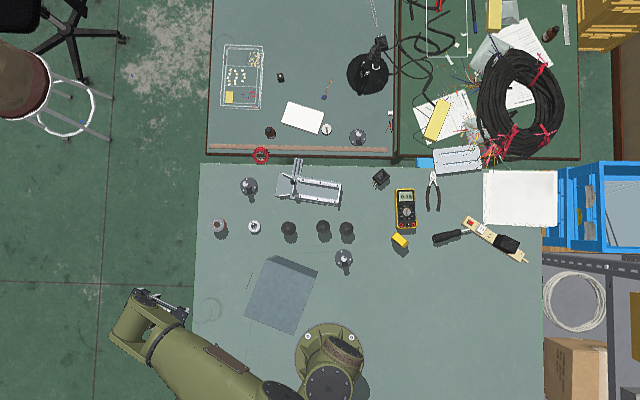

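View pics/scene0.png

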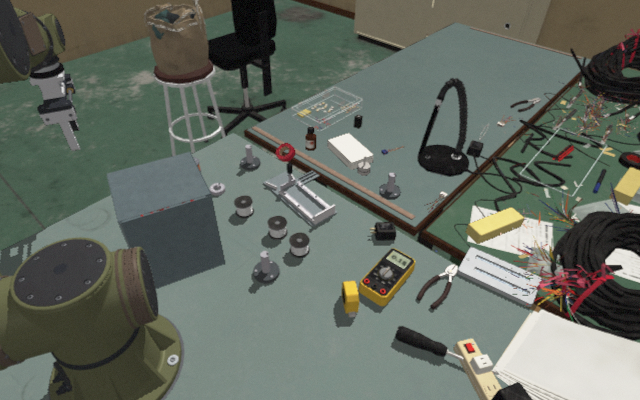

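Top view: bobbins at (288,228), (322,228) and (347,228), the reel at (218,226), and a ring-shaped collar at (254,226). The magazine is at (308,188). Spindle look-alikes are at (248,184), (344,260) and (358,136), and the leftmost is (248,184). I'll check that with one close crop.

Run:
```python
from h import *
im=cv2.imread("pics/top0.png")[145:270,200:365]
cv2.imwrite("pics/crop0.png",cv2.resize(im,None,fx=4.8,fy=4.8,interpolation=cv2.INTER_CUBIC))
m=camera_model("wrist");s=get_state()
from scipy.spatial.transform import Rotation as Ro
T=Ro.from_euler("xyz",s["eef_rot"],degrees=True).as_matrix();R=np.array(m["R"])
print(np.round(R@T,3).tolist(),np.round(T.T@(-R.T@np.array(m["t"])-s["tcp_pos"]),3)); print(np.round(T,2).tolist(), m["camera_matrix"])
```

```text
[[0.001, 1.0, -0.001], [-0.961, 0.001, -0.278], [-0.278, 0.001, 0.961]] [ 0.081  0.001 -0.179]
[[-0.92, 0.39, 0.0], [0.39, 0.92, -0.0], [-0.0, -0.0, -1.0]] [[297.67131675   0.         320.64231802]
 [  0.         297.67131675 197.02416744]
 [  0.           0.           1.        ]]
```

View pics/crop0.png

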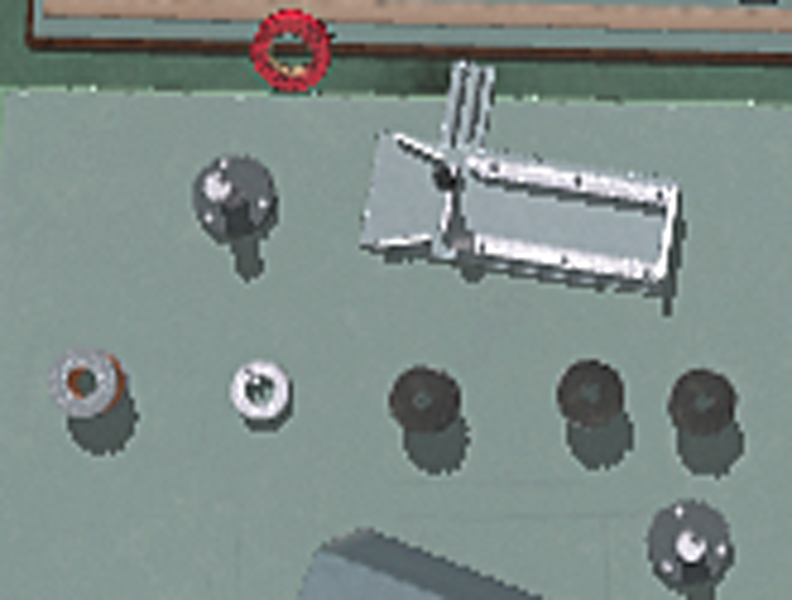

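The crop confirms it. The target spindle is the leftmost, at crop (235,198). The magazine's mouth is on the left, its feed runs right, the gate rails point up, and the knob is at crop (447,178). I'll move above the work.

Call:
drive_tool:
  steps:
    - [[0, 0, 0], [0, 0, -45], 0]
    - [[0, 0, 0], [0, 0, -45], 0]
    - [[0, 0, 0], [-35, -18, 0], 0]
    - [[0, 0, 0], [-35, -18, 0], 0]
    - [[0, 0, 0], [-35, -18, 0], 0]

```text
time: 1.0
tcp_pos: [0.292, 0.4137, 0.2956]
eef_rot: [180.0, 0.0, 156.9]
contact_force: [1.2, 0.9, 0.0]
finger_gap: 1.0
finger_force: 0.0
```

Call:
drive_tool:
  steps:
    - [[0, 0, 0], [-35, -18, 0], 0]
    - [[0, 0, 0], [-35, -18, 0], 0]
    - [[0, 0, 0], [-35, -18, 0], 0]
    - [[0, 0, 0], [-35, -18, 0], 0]
    - [[0, 0, 0], [-35, -18, 0], 0]

```text
time: 1.5
tcp_pos: [0.4178, 0.2619, 0.2956]
eef_rot: [180.0, 0.0, 156.9]
contact_force: [0.6, 0.0, -0.2]
finger_gap: 0.998
finger_force: 0.0
```

Call:
drive_tool:
  steps:
    - [[0, 0, 0], [-35, -18, 0], 0]
    - [[0, 0, 0], [-35, -18, 0], 0]
    - [[0, 0, 8.5], [0, 0, 0], 0]
    - [[0, 0, 8.5], [0, 0, 0], 0]
    - [[0, 0, 8.5], [0, 0, 0], 0]

```text
time: 2.0
tcp_pos: [0.4674, 0.2024, 0.2954]
eef_rot: [-180.0, -0.0, 131.0]
contact_force: [0.1, 0.3, -0.5]
finger_gap: 1.0
finger_force: 0.0
```

Call:
drive_tool:
  steps:
    - [[0, 0, 8.5], [0, 0, 0], 0]
    - [[0, 0, 8.5], [0, 0, 0], 0]
    - [[0, 0, 8.5], [0, 0, 0], 0]
    - [[0, 0, 8.5], [0, 0, 0], 0]
    - [[0, 0, 8.5], [0, 0, 0], 0]

```text
time: 2.5
tcp_pos: [0.4672, 0.2027, 0.2955]
eef_rot: [180.0, 0.0, 88.5]
contact_force: [0.4, -0.3, 0.4]
finger_gap: 1.001
finger_force: 0.0
```

Call:
drive_tool:
  steps:
    - [[0, 0, 7], [0, 0, 0], 0]
    - [[0, 0, 0], [0, 0, 0], 0]
    - [[0, 0, 0], [0, 0, 0], 0]

```text
time: 2.8
tcp_pos: [0.4672, 0.2027, 0.2954]
eef_rot: [-180.0, 0.0, 82.1]
contact_force: [0.5, 0.1, -0.7]
finger_gap: 1.002
finger_force: 0.0
```

Run:
```python
from h import *
import json
m=camera_model("wrist"); im=snapshot("wrist")
cv2.imwrite("pics/w1.png",im); json.dump({k:np.array(v).tolist() for k,v in m.items()},open("w1.json","w"))
cv2.imwrite("pics/w1b.png",cv2.resize(im,None,fx=1.25,fy=1.25,interpolation=cv2.INTER_CUBIC))
for n,z in [("bobbin_a",.02),("reel",.018),("spindle",.035),("collar",.006),("gate_knob",.07)]:
    for r in recognise(n,"wrist"): print(n,np.round(r["xy"]),round(r["score"],2),np.round(ray("wrist",r["xy"],z,m),3))
```

```text
bobbin_a [327. 192.] 0.69 [0.472 0.16  0.02 ]
bobbin_a [340. 261.] 0.64 [0.477 0.037 0.02 ]
bobbin_a [342. 302.] 0.57 [ 0.471 -0.043  0.02 ]
reel [301.  15.] 0.87 [0.469 0.411 0.018]
spindle [284. 304.] 0.94 [ 0.372 -0.024  0.035]
spindle [416.  72.] 0.73 [0.616 0.317 0.035]
spindle [533. 282.] 0.38 [ 0.794 -0.038  0.035]
collar [318. 104.] 0.8 [0.476 0.294 0.006]
collar [414.  74.] 0.44 [0.622 0.317 0.006]
gate_knob [438. 191.] 0.66 [0.628 0.154 0.07 ]
gate_knob [325. 191.] 0.18 [0.47  0.176 0.07 ]
```

View pics/w1b.png

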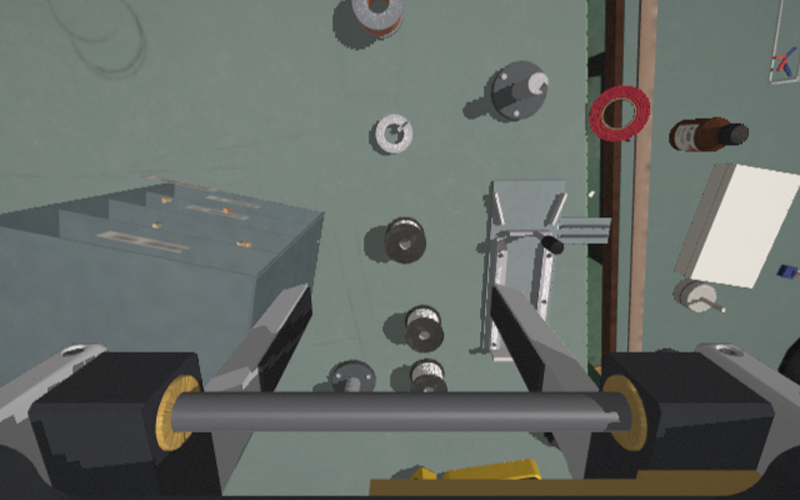

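The wrist view (800 px wide) shows bobbins at (405,240), (425,330) and (428,375), the reel at (377,10), and the collar at (393,133) with its mark at about (402,126). The target spindle is at (520,90), the apron's outer corners at (493,180) and (566,180), and the knob at (550,243). I'll go closer over the magazine.

Call:
drive_tool:
  steps:
    - [[0, 0, 0], [5, 47, 15], 0]
    - [[0, 0, 0], [5, 47, 15], 0]
    - [[0, 0, 0], [5, 47, 15], 0]
    - [[0, 0, 0], [0, 0, 0], 0]
    - [[0, 0, 0], [0, 0, 0], 0]

```text
time: 3.6
tcp_pos: [0.6091, 0.1974, 0.2488]
eef_rot: [-179.9, 0.1, 81.9]
contact_force: [0.1, -0.1, 0.8]
finger_gap: 1.0
finger_force: 0.0
```

Run:
```python
from h import *
import json
m=camera_model("wrist"); im=snapshot("wrist"); print(get_state()["tcp_pos"])
cv2.imwrite("pics/w2.png",im); json.dump({k:np.array(v).tolist() for k,v in m.items()},open("w2.json","w"))
cv2.imwrite("pics/w2b.png",cv2.resize(im[:,180:500],None,fx=1.5,fy=1.5,interpolation=cv2.INTER_CUBIC) if 0 else cv2.resize(im[30:330,160:560],None,fx=2,fy=2,interpolation=cv2.INTER_CUBIC))
for n,z in [("bobbin_a",.02),("spindle",.035),("gate_knob",.07)]:
    for r in recognise(n,"wrist"): print(n,np.round(r["xy"]),round(r["score"],2),np.round(ray("wrist",r["xy"],z,m),3))
```

```text
[0.60865412 0.19768255 0.25064936]
bobbin_a [226. 208.] 0.84 [0.467 0.164 0.02 ]
bobbin_a [256. 347.] 0.7 [ 0.461 -0.082  0.02 ]
bobbin_a [249. 286.] 0.59 [0.473 0.034 0.02 ]
spindle [318.  79.] 0.94 [0.623 0.316 0.035]
gate_knob [342. 206.] 0.7 [0.631 0.16  0.07 ]
gate_knob [338. 224.] 0.64 [0.624 0.136 0.07 ]
```

View pics/w2b.png

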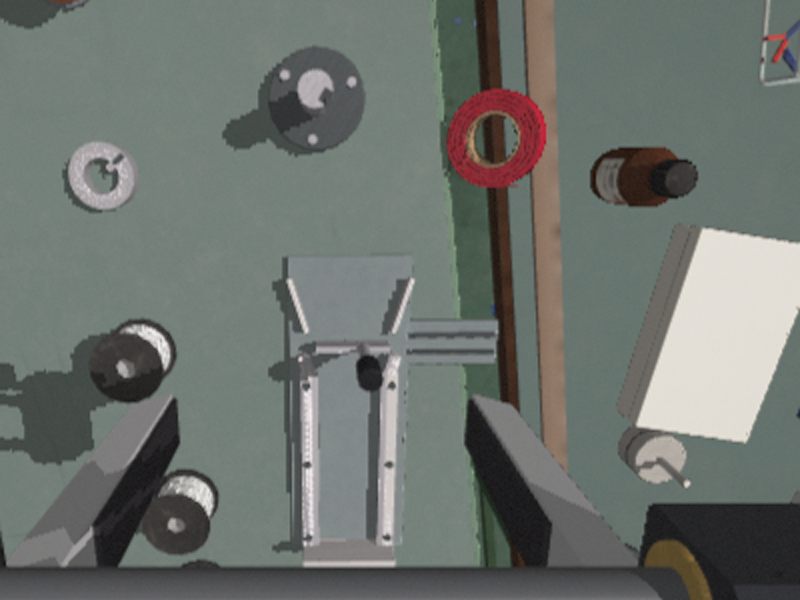

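```bash
cat >> h.py <<'E'
import json
from scipy.optimize import least_squares
def load(f): return json.load(open(f))
def go(pos,yaw=None,s=None):
    "print tool-axis shift in mm to world pos (tool down), then turn about tool z"
    s=s or get_state(); a=np.radians(s["eef_rot"][2]); d=(np.array(pos)-s["tcp_pos"])*1e3
    X=np.array([np.cos(a),np.sin(a),0]);Y=np.array([np.sin(a),-np.cos(a),0])
    print("shift",np.round([d@X,d@Y,-d[2]],1),"turn",None if yaw is None else round((s["eef_rot"][2]-yaw+180)%360-180,2))
def mw(p,q):  # magazine local -> world ; q=(x,y,yawdeg)
    a=np.radians(q[2]);return np.array([q[0]+np.cos(a)*p[0]-np.sin(a)*p[1],q[1]+np.sin(a)*p[0]+np.cos(a)*p[1],p[2]])
E
python3 - <<'E'
from h import *
m=load("w2.json"); f=lambda u,v:(160+u/2-.25,30+v/2-.25)
W=lambda u,v,z:ray("wrist",f(u,v),z,m)
obs=[((-.125,-.045,.005),(287,257)),((-.125,.045,.005),(413,257)),]
riv=[[(306,386),(390,386)],[(308,465),(389,465)],[(308,538),(390,538)]]
mid=[(W(*a,.0145)+W(*b,.0145))/2 for a,b in riv]; print("rivmid",np.round(mid,4).tolist())
c=[W(*o[1],.005) for o in obs];print("corners",np.round(c,4).tolist(), np.linalg.norm(c[0]-c[1]))
a0=(c[0]+c[1])/2; print("lr corner",np.round(W(402,545,.005),4))
def r(q): return np.concatenate([(proj("wrist",mw(p,q),m)-f(*o)) for p,o in obs]+[[(np.array([-np.sin(np.radians(q[2])),np.cos(np.radians(q[2]))])@(x[:2]-q[:2]))*700] for x in mid])
s=least_squares(r,[.61,.12,-98]);print("mag",s.x,np.round(s.fun,1))
q=s.x; json.dump(list(q),open("mag.json","w"))
for g in (0,.01,.02): print("knobtop pred crop",(proj("wrist",mw((-.06,.008+g,.085),q),m)-[160,30])*2,(proj("wrist",mw((-.06,.008+g,.055),q),m)-[160,30])*2)
k=mw((-.06,.008,.07),q);print("knob",k, "stop", (proj("wrist",mw((.108,0,.04),q),m)-[160,30])*2)
go([k[0],k[1],.12],q[2]+180)
print("spindle top",W(316,88,.07),"foot",W(315,100,.012),"key",W(326,98,.07)-W(316,88,.07)); print("collar",W(101,176,.012),W(115,160,.012)-W(101,176,.012))
E
```

```text
rivmid [[0.6173, 0.1176, 0.0145], [0.6094, 0.053, 0.0145], [0.6014, -0.0117, 0.0145]]
corners [[0.5868, 0.2174, 0.005], [0.6757, 0.2049, 0.005]] 0.08979076893323554
lr corner [ 0.6433 -0.0311  0.005 ]
mag [ 6.14190144e-01  8.73113132e-02 -9.77171319e+01] [-0.3  0.2 -0.1 -0.2 -0.7 -0.1  0.4]
knobtop pred crop [366.9236679  381.96287995] [363.7112232  365.83208018]
knobtop pred crop [383.21555648 381.88359779] [378.81253305 365.75682858]
knobtop pred crop [399.51128417 381.80429695] [393.91714145 365.68156054]
knob [0.63017464 0.14569364 0.07      ] stop [348.96808165 566.92328383]
shift [-48.7  28.9 132.5] turn -0.37
spindle top [0.62302338 0.31814741 0.07      ] foot [0.62156156 0.31746827 0.012     ] key [ 0.00481055 -0.00595356  0.        ]
collar [0.47145128 0.29031354 0.012     ] [0.01183163 0.00880391 0.        ]
```

The fit is good: magazine at (0.614, 0.087), yaw -97.7°, gate about 2 mm open. I'll grip the knob.

Call:
drive_tool:
  steps:
    - [[0, 0, -0.4], [-25, 16, 40], 0.3]
    - [[0, 0, 0], [-24, 15, 40], 0.3]
    - [[0, 0, 0], [0, 0, 40], 0.4]
    - [[0, 0, 0], [0, 0, 40], 0.5]
    - [[0, 0, 0], [0, 0, 33], 0.5]

```text
time: 4.3
tcp_pos: [0.6323, 0.1448, 0.057]
eef_rot: [179.9, -0.0, 82.3]
contact_force: [-0.0, -0.5, 0.0]
finger_gap: 0.614
finger_force: 0.0
```

Call:
drive_tool:
  steps:
    - [[0, 0, 0], [0, 0, 0], 1]
    - [[0, 0, 0], [0, 0, 0], 1]
    - [[0, 0, 0], [0, 0, 0], 1]
    - [[0, 0, 0], [0, 0, 0], 1]
    - [[0, 0, 0], [0, 0, 0], 1]
  newtons: 10

```text
time: 4.8
tcp_pos: [0.6333, 0.145, 0.059]
eef_rot: [179.9, -0.0, 82.3]
contact_force: [-2.5, -0.1, 1.3]
finger_gap: 0.182
finger_force: 0.8
```

Call:
drive_tool:
  steps:
    - [[0, 0, 0], [0, 0, 0], 1]
    - [[0, 0, 0], [0, 0, 0], 1]
    - [[0, 0, 0], [0, 15, 0], 1]
    - [[0, 0, 0], [0, 18, 0], 1]
    - [[0, 0, 0], [0, 18, 0], 1]

```text
time: 5.3
tcp_pos: [0.6843, 0.1379, 0.0587]
eef_rot: [179.9, -0.0, 82.3]
contact_force: [-2.4, 0.5, 6.5]
finger_gap: 0.169
finger_force: 10.0
```

Call:
drive_tool:
  steps:
    - [[0, 0, 0], [0, 18, 0], 1]
    - [[0, 0, 0], [0, 3, 0], 1]
    - [[0, 0, 0], [0, 0, 0], 1]

```text
time: 5.6
tcp_pos: [0.7029, 0.1354, 0.0581]
eef_rot: [-179.7, 0.0, 82.3]
contact_force: [-21.1, -0.5, 13.4]
finger_gap: 0.205
finger_force: 10.0
```

Call:
drive_tool:
  steps:
    - [[0, 0, 0], [0, -2, 0], 0.6]
    - [[0, 0, 0], [0, 0, 0], 0.6]
    - [[0, 0, 0], [0, 0, -20], 0.4]
    - [[0, 0, 0], [0, 0, -45], 0.4]
    - [[0, 0, 0], [0, 0, -45], 0.3]

```text
time: 6.1
tcp_pos: [0.7019, 0.1352, 0.1683]
eef_rot: [-179.9, 0.0, 82.3]
contact_force: [0.8, 0.3, 0.2]
finger_gap: 0.596
finger_force: 0.0
```

Run:
```python
from h import *
s=get_state();print(s["tcp_pos"],s["contact_force"])
q=load("mag.json"); print("apron",mw((-.095,0,.005),q))
go([.468,.162,.17],q[2]+180)
```

```text
[0.70191574 0.13523623 0.16826192] [0.84629008 0.31040868 0.24123846]
apron [0.62694698 0.18145091 0.005     ]
shift [  -5.  -235.4   -1.7] turn -0.02
```

Call:
drive_tool:
  steps:
    - [[0, 0, 0], [0, -48, 0], 0.1]
    - [[0, 0, 0], [-2, -48, 0], 0.1]
    - [[0, 0, 0], [-3, -48, 0], 0.1]
    - [[0, 0, 0], [0, -48, 0], 0.1]
    - [[0, 0, 0], [0, -43, 0], 0.1]

```text
time: 6.6
tcp_pos: [0.4666, 0.162, 0.1675]
eef_rot: [180.0, -0.0, 82.3]
contact_force: [0.2, 1.2, -0.4]
finger_gap: 0.899
finger_force: 0.0
```

Call:
drive_tool:
  steps:
    - [[0, 0, 0], [0, 0, 0], 0.1]
    - [[0, 0, 0], [0, 0, 0], 0.1]

```text
time: 6.8
tcp_pos: [0.4689, 0.1622, 0.1683]
eef_rot: [179.9, -0.0, 82.3]
contact_force: [0.3, 0.5, -0.5]
finger_gap: 0.901
finger_force: 0.0
```

```bash
cat >> h.py <<'E'
def look(fn,names,crop=None):
    m=camera_model("wrist"); im=snapshot("wrist"); cv2.imwrite(f"pics/{fn}.png",im); json.dump({k:np.array(v).tolist() for k,v in m.items()},open(fn+".json","w"))
    for n,z in names:
        for r in recognise(n,"wrist"): print(n,np.round(r["xy"]),round(r["score"],2),np.round(ray("wrist",r["xy"],z,m),4))
    return im,m
E
python3 - <<'E'
from h import *
im,m=look("w3",[("bobbin_a",.022)])
q=load("mag.json")
cv2.imwrite("pics/w3b.png",cv2.resize(im[50:350,120:520],None,fx=2,fy=2,interpolation=cv2.INTER_CUBIC))
c=np.array([.468,.162])
th=np.linspace(0,2*np.pi,60)
E
```

```text
bobbin_a [345. 357.] 0.87 [ 0.4703 -0.077   0.022 ]
bobbin_a [337. 285.] 0.82 [0.4732 0.0342 0.022 ]
bobbin_a [318. 189.] 0.65 [0.4666 0.1599 0.022 ]
```

View pics/w3b.png

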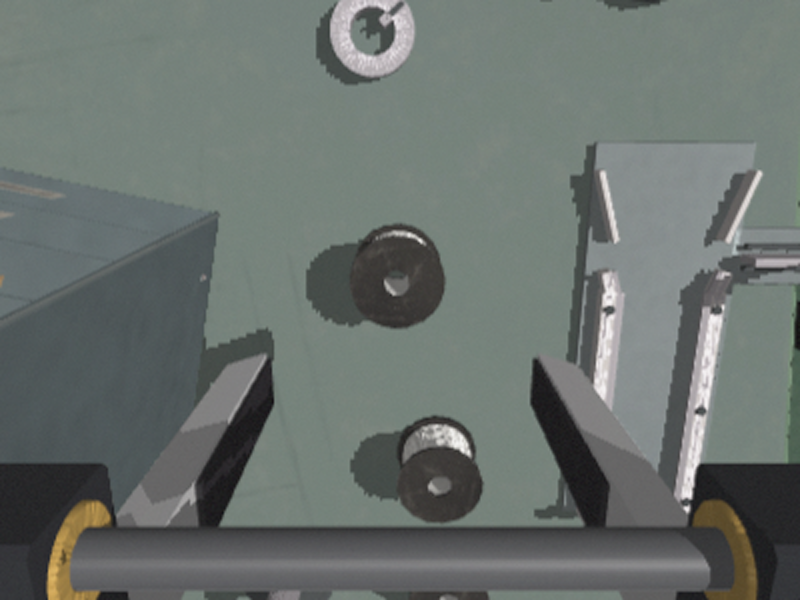

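The second gate picture confirms the gate is clear of the mouth. Bobbin A's top centre is at crop (397,282). I'll compute the cabinet clearance.

Run:
```python
from h import *
m=load("w3.json"); f=lambda u,v:(120+u/2-.25,50+v/2-.25)
b=ray("wrist",f(397,282),.04,m);print("bob",b)
print("bob2",ray("wrist",f(440,485),.04,m))
print("cab",ray("wrist",f(217,213),.236,m),ray("wrist",f(0,167),.236,m),ray("wrist",f(0,320),.236,m))
t=np.array(camera_model("top")["t"]) 
for p in [(268,255),(318,268),(296,334),(245,318)]: print("cabtop",ray("top",p,.236))
go([b[0],b[1],.0195])
m1=load("w1.json")
print("w1 cab",ray("wrist",(323/1.25,212/1.25),.236,m1))
```

```text
bob [0.46710499 0.16241044 0.04      ]
bob2 [0.4755522  0.03573186 0.04      ]
cab [0.44369709 0.23166529 0.236     ] [0.40610063 0.24523819 0.236     ] [0.39668976 0.21665584 0.236     ]
cabtop [0.37866141 0.20098124 0.236     ]
cabtop [0.3424289 0.0418086 0.236    ]
cabtop [0.13738598 0.1047133  0.236     ]
cabtop [0.18132344 0.26591324 0.236     ]
shift [  0.   -2.6 148.2] turn None
w1 cab [0.42255622 0.24517972 0.236     ]
```

Run:
```python
from h import *
obs=[("wrist",(120+217/2,50+213/2),load("w3.json")),("wrist",(323/1.25,212/1.25),load("w1.json"))]
for extra in [None,(268,255),(318,268)]:
    o=obs+([("top",extra,None)] if extra else [])
    s=least_squares(lambda X:np.concatenate([proj(c,X,m)-p for c,p,m in o]),[.4,.2,.2]);print(extra,s.x,np.round(s.fun,1))
for p in [(109,187),(195,158),(223,264),(140,283)]: print(ray("scene",p,.236))
```

```text
None [ 0.36590915  0.20653746 -0.00354196] [-0.  0.  0. -0.]
(268, 255) [0.37709083 0.21235435 0.03611441] [-1.9 -1.4  1.3  0.2  5.2 -2.9]
(318, 268) [ 0.21988383  0.12481108 -0.54975977] [ 11.9   6.7  -5.1  -1.1 -12.1  10.4]
[0.17190761 0.22228591 0.236     ]
[0.36005394 0.1753549  0.236     ]
[ 0.20785855 -0.12412327  0.236     ]
[ 0.0851706  -0.05428761  0.236     ]
```

The cabinet's near corner is at about (0.37, 0.205), which is tight, so I'll turn the gripper by 68° to grasp bobbin A.

Call:
drive_tool:
  steps:
    - [[0, 0, -8.5], [0, -3, 0], 0.15]
    - [[0, 0, -8.5], [0, 0, 0], 0.15]
    - [[0, 0, -8.5], [0, 0, 0], 0.15]
    - [[0, 0, -8.5], [0, 0, 0], 0.15]
    - [[0, 0, -8.5], [0, 0, 0], 0.15]

```text
time: 7.4
tcp_pos: [0.4668, 0.1622, 0.1671]
eef_rot: [-180.0, -0.0, 125.1]
contact_force: [0.3, 0.1, 0.1]
finger_gap: 0.848
finger_force: 0.0
```

Call:
drive_tool:
  steps:
    - [[0, 0, -8.5], [0, 0, 20], 0.15]
    - [[0, 0, -8.5], [0, 0, 30], 0.15]
    - [[0, 0, -8.5], [0, 0, 30], 0.15]
    - [[0, 0, 0], [0, 0, 30], 0.15]
    - [[0, 0, 0], [0, 0, 0], 0.15]

```text
time: 7.9
tcp_pos: [0.4646, 0.1617, 0.054]
eef_rot: [-179.7, -0.3, 150.2]
contact_force: [-0.4, 0.5, 0.0]
finger_gap: 0.851
finger_force: 0.0
```

Call:
drive_tool:
  steps:
    - [[0, 0, 0], [-1, 1, 20], 0.15]
    - [[0, 0, 0], [0, 0, 17], 0.15]
    - [[0, 0, 0], [0, 0, 0], 1]
    - [[0, 0, 0], [0, 0, 0], 1]
    - [[0, 0, 0], [0, 0, 0], 1]
  newtons: 25

```text
time: 8.4
tcp_pos: [0.468, 0.163, 0.0218]
eef_rot: [179.9, 0.1, 150.2]
contact_force: [-0.3, -0.0, 0.4]
finger_gap: 0.633
finger_force: 0.0
```

Call:
drive_tool:
  steps:
    - [[0, 0, 0], [0, 0, 0], 1]
    - [[0, 0, 0], [0, 0, 0], 1]
    - [[0, 0, 0], [0, 0, 0], 1]
    - [[0, 0, 0], [0, 0, 0], 1]

```text
time: 8.8
tcp_pos: [0.4677, 0.1628, 0.0215]
eef_rot: [179.9, 0.1, 150.3]
contact_force: [-1.3, -2.2, 6.7]
finger_gap: 0.538
finger_force: 25.0
```

Call:
drive_tool:
  steps:
    - [[0, 0, 0], [0, 0, -15], 1]
    - [[0, 0, 0], [0, 0, -30], 1]
    - [[0, 0, 0], [0, 0, -35], 1]
    - [[0, 0, 8.5], [0, 0, 0], 1]
    - [[0, 0, 8.5], [0, 0, 0], 1]

```text
time: 9.3
tcp_pos: [0.4675, 0.163, 0.1018]
eef_rot: [179.9, 0.1, 132.9]
contact_force: [0.2, 0.8, -2.1]
finger_gap: 0.539
finger_force: 25.0
```

Call:
drive_tool:
  steps:
    - [[0, 0, 8.5], [0, 0, 0], 1]
    - [[0, 0, 8.5], [0, 0, 0], 1]
    - [[0, 0, 8.5], [0, 0, 0], 1]
    - [[0, 0, 8.5], [0, 0, 0], 1]
    - [[0, 0, 8.5], [0, 0, 0], 1]

```text
time: 9.8
tcp_pos: [0.467, 0.1628, 0.1007]
eef_rot: [-180.0, -0.0, 90.4]
contact_force: [-0.4, -0.8, -2.6]
finger_gap: 0.538
finger_force: 25.0
```

Call:
drive_tool:
  steps:
    - [[0, 0, 8.4], [0, 0, 0], 1]
    - [[0, 0, 0], [0, 0, 0], 1]
    - [[0, 0, 0], [0, 0, 0], 1]

```text
time: 10.1
tcp_pos: [0.4671, 0.1628, 0.1006]
eef_rot: [180.0, -0.0, 82.6]
contact_force: [-0.4, -0.2, -2.0]
finger_gap: 0.539
finger_force: 25.0
```

Run:
```python
from h import *
q=load("mag.json"); s=get_state(); print(s["tcp_pos"],s["eef_rot"],s["finger_gap"],s["contact_force"])
go(mw((-.095,0,.0265),q),q[2]+180)
```

```text
[0.46705102 0.16283054 0.10057991] [ 1.79997298e+02 -2.42469132e-03  8.26201401e+01] 0.5390702064792798 [-0.35075363 -0.23570981 -2.02236129]
shift [ 39.  156.2  74.1] turn 0.34
```

Call:
drive_tool:
  steps:
    - [[0, 0, 0.3], [10, 40, 0], 1]
    - [[0, 0, 0], [10, 40, 0], 1]
    - [[0, 0, 0], [10, 40, 0], 1]
    - [[0, 0, 0], [9, 36, 0], 1]
    - [[0, 0, 0], [0, 0, 30], 1]

```text
time: 10.6
tcp_pos: [0.6322, 0.1806, 0.0736]
eef_rot: [179.5, -0.2, 82.3]
contact_force: [-1.0, 0.2, -2.8]
finger_gap: 0.535
finger_force: 25.0
```

Call:
drive_tool:
  steps:
    - [[0, 0, 0], [0, 0, 30], 1]
    - [[0, 0, 0], [0, 0, 7], 1]
    - [[0, 0, 0], [0, 0, 4], 1]
    - [[0, 0, 0], [0, 0, 2], 1]
    - [[0, 0, 0], [0, 0, 0], 1]

```text
time: 11.1
tcp_pos: [0.6275, 0.1803, 0.0288]
eef_rot: [179.9, -0.0, 82.1]
contact_force: [-0.2, -0.3, -2.1]
finger_gap: 0.536
finger_force: 25.0
```

```bash
cat >> h.py <<'E'
def loc(p,q):
    a=np.radians(q[2]);d=np.array(p)[:2]-q[:2];return np.round([1e3*(np.cos(a)*d[0]+np.sin(a)*d[1]),1e3*(-np.sin(a)*d[0]+np.cos(a)*d[1]),p[2]*1e3],1)
E
python3 - <<'E'
from h import *
q=load("mag.json"); s=get_state(); print(loc(s["tcp_pos"],q),s["contact_force"],s["eef_rot"],s["torque"])
im,m=look("w4",[]);cv2.imwrite("pics/w4b.png",cv2.resize(im[120:320,180:480],None,fx=2.6,fy=2.6,interpolation=cv2.INTER_CUBIC))
E
```

```text
[-93.9   0.7  28.8] [-0.21871931 -0.33541168 -2.12871928] [ 1.79903764e+02 -3.58342191e-02  8.21111143e+01] [-0.00884478  0.10133283  0.03842721]
```

View pics/w4b.png

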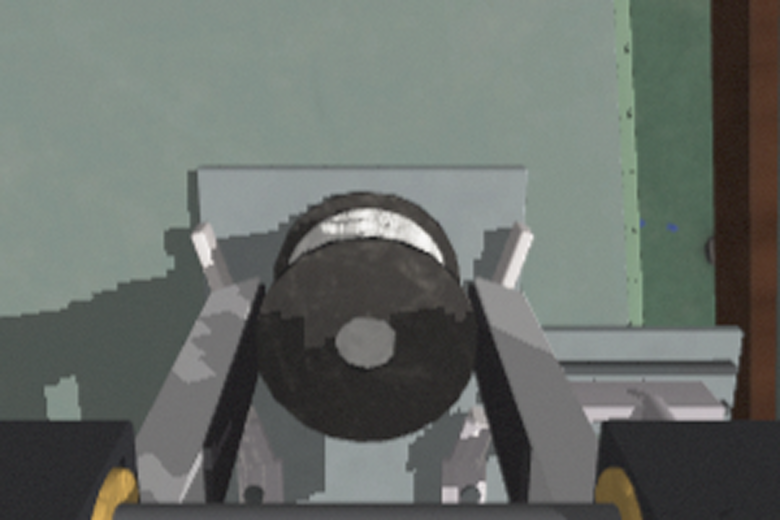

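The bobbin is centred over the apron, held at (366,340), with the plate edges at 197 and 527. I'll lower it and slide it in.

Call:
drive_tool:
  steps:
    - [[0, 0, 0], [0, -1, 2], 1]
    - [[0, 0, 0], [-10, 0, 0], 1]
    - [[0, 0, 0], [-15, 0, 0], 1]
    - [[0, 0, 0], [-15, 0, 0], 1]
    - [[0, 0, 0], [0, 0, 0], 1]

```text
time: 11.65
tcp_pos: [0.622, 0.1392, 0.028]
eef_rot: [179.7, -0.1, 82.0]
contact_force: [2.1, 1.4, 9.4]
finger_gap: 0.533
finger_force: 25.0
```

Run:
```python
from h import *
q=load("mag.json"); s=get_state(); print(loc(s["tcp_pos"],q),np.round(s["contact_force"],1),s["eef_rot"],s["torque"])
```

```text
[-52.5   0.7  28. ] [2.1 1.4 9.4] [ 1.79725377e+02 -8.56735309e-02  8.20018164e+01] [ 0.20570315 -0.43659484 -0.01374813]
```

Call:
drive_tool:
  steps:
    - [[0, 0, 0], [-10, -0.5, -0.7], 1]
    - [[0, 0, 0], [-15, 0, 0], 1]
    - [[0, 0, 0], [-15, 0, 0], 1]
    - [[0, 0, 0], [-15, 0, 0], 1]
    - [[0, 0, 0], [0, 0, 0], 1]

```text
time: 12.15
tcp_pos: [0.6121, 0.0838, 0.0263]
eef_rot: [-180.0, 0.0, 81.9]
contact_force: [-2.5, -0.8, 7.5]
finger_gap: 0.528
finger_force: 25.0
```

Call:
drive_tool:
  steps:
    - [[0, 0, 0], [-20, 0, 0], 1]
    - [[0, 0, 0], [-20, 0, 0], 1]
    - [[0, 0, 0], [-20, 0, 0], 1]
    - [[0, 0, 0], [-10, 0, 0], 1]
    - [[0, 0, 0], [0, 0, 0], 1]

```text
time: 12.65
tcp_pos: [0.6026, 0.0159, 0.0263]
eef_rot: [-180.0, 0.0, 82.0]
contact_force: [-2.9, 0.2, 6.8]
finger_gap: 0.527
finger_force: 25.0
```

Run:
```python
from h import *
q=load("mag.json"); s=get_state(); print(loc(s["tcp_pos"],q),np.round(s["contact_force"],1),s["eef_rot"],s["torque"],s["finger_gap"])
```

```text
[72.4 -1.9 26.3] [-2.9  0.2  6.8] [-1.79994898e+02  1.16241656e-02  8.19784986e+01] [0.06407712 0.45712716 0.05595932] 0.5269524670759328
```

Call:
drive_tool:
  steps:
    - [[0, 0, 0], [-6, 1, 0], 1]
    - [[0, 0, 0], [-4, 0, 0], 1]
    - [[0, 0, 0], [0, 0, 0], 1]

```text
time: 12.95
tcp_pos: [0.6023, 0.0069, 0.0261]
eef_rot: [-180.0, 0.0, 82.1]
contact_force: [0.5, 0.8, 1.9]
finger_gap: 0.527
finger_force: 25.0
```

Run:
```python
from h import *
q=load("mag.json"); s=get_state(); print(loc(s["tcp_pos"],q),np.round(s["contact_force"],1),s["eef_rot"],s["torque"],s["finger_gap"])
im,m=look("w5",[]);cv2.imwrite("pics/w5b.png",cv2.resize(im[80:330,170:490],None,fx=2.4,fy=2.4,interpolation=cv2.INTER_CUBIC))
```

```text
[81.3 -1.  26.1] [0.5 0.8 1.9] [-1.79999385e+02  3.50491498e-04  8.20686284e+01] [0.26253448 0.0589314  0.00623499] 0.5268359201549501
```

View pics/w5b.png

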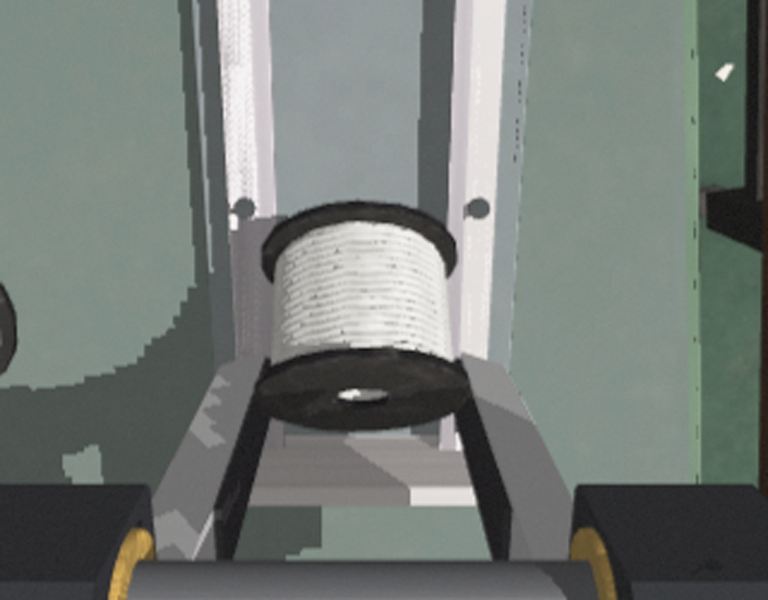

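Problem: in the picture the bobbin has pivoted in the grip. Its lower flange (360,225) rides above the lips, so it isn't under them. I'll lift it out, stand it on the apron and push it in with closed fingers low down instead.

Call:
drive_tool:
  steps:
    - [[0, 0, 0], [2, 0, -5], 1]
    - [[0, 0, 0], [2, 0, -5], 1]
    - [[0, 0, 0], [0, 0, 0], 1]

```text
time: 13.3
tcp_pos: [0.6031, 0.0112, 0.0369]
eef_rot: [180.0, 0.0, 82.1]
contact_force: [-1.1, -0.8, -1.7]
finger_gap: 0.528
finger_force: 25.0
```

Call:
drive_tool:
  steps:
    - [[0, 0, 0], [0, 0, -20], 1]
    - [[0, 0, 0], [0, 0, -20], 1]
    - [[0, 0, 0], [0, 0, -20], 1]
    - [[0, 0, 0], [40, 0, -10], 1]
    - [[0, 0, 0], [40, 0, 0], 1]

```text
time: 13.8
tcp_pos: [0.6147, 0.0905, 0.1081]
eef_rot: [179.8, -0.0, 82.0]
contact_force: [0.9, 0.1, -2.1]
finger_gap: 0.525
finger_force: 25.0
```

Call:
drive_tool:
  steps:
    - [[0, 0, 0], [40, 0, 0], 1]
    - [[0, 0, 0], [35, 0, 0], 1]
    - [[0, 0, 0], [17, 0, 0], 1]
    - [[0, 0, 0], [0, 0, 0], 1]
    - [[0, 0, 0], [0, 0, 0], 1]

```text
time: 14.3
tcp_pos: [0.6264, 0.1805, 0.1058]
eef_rot: [-180.0, 0.0, 82.1]
contact_force: [0.8, -1.1, -2.9]
finger_gap: 0.527
finger_force: 25.0
```

Run:
```python
from h import *
q=load("mag.json"); s=get_state(); print(loc(s["tcp_pos"],q),np.round(s["contact_force"],1),s["eef_rot"],s["finger_gap"])
im,m=look("w6",[]);cv2.imwrite("pics/w6b.png",cv2.resize(im[120:320,180:480],None,fx=2,fy=2,interpolation=cv2.INTER_CUBIC))
```

```text
[-94.   -0.4 105.8] [ 0.8 -1.1 -2.9] [-1.79968742e+02  3.17973204e-02  8.20701347e+01] 0.5274853920646029
```

View pics/w6b.png

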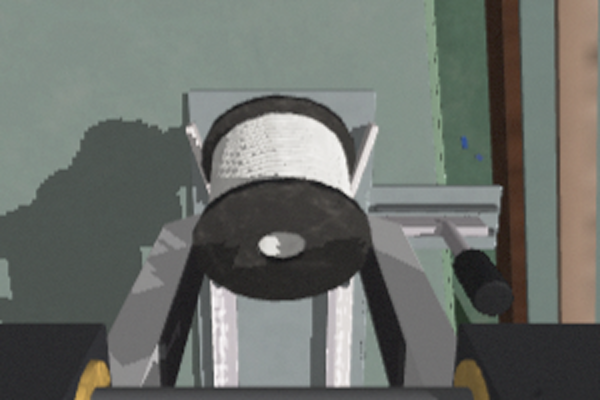

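It's held tilted, with the lower flange toward the open end. I'll lower it with a loose grip so that it rights itself on the apron.

Call:
drive_tool:
  steps:
    - [[0, 0, 0], [0, 0, 30], 1]
    - [[0, 0, 0], [0, 0, 25], 1]
    - [[0, 0, 0], [0, 0, 10], 1]
    - [[0, 0, 0], [0, 0, 0], 1]
    - [[0, 0, 0], [0, 0, 0], 1]

```text
time: 14.85
tcp_pos: [0.6272, 0.1808, 0.0424]
eef_rot: [179.9, -0.0, 82.0]
contact_force: [-0.1, -0.2, -2.5]
finger_gap: 0.527
finger_force: 25.0
```

Call:
drive_tool:
  steps:
    - [[0, 0, 0], [0, 0, 4], 1]
    - [[0, 0, 0], [0, 0, 3], 1]
    - [[0, 0, 0], [0, 0, 3], 1]
    - [[0, 0, 0], [0, 0, 2], 1]
    - [[0, 0, 0], [0, 0, 2], 1]
  newtons: 5

```text
time: 15.35
tcp_pos: [0.6266, 0.1811, 0.0271]
eef_rot: [180.0, 0.0, 82.1]
contact_force: [-1.5, -3.9, 6.4]
finger_gap: 0.543
finger_force: 5.1
```

Call:
drive_tool:
  steps:
    - [[0, 0, 0], [0, 0, 0], 1]
    - [[0, 0, 0], [0, 0, 0], 0.3]
    - [[0, 0, 0], [0, 0, 0], 0.3]
    - [[0, 0, 0], [0, 0, 0], 0.3]
    - [[0, 0, 0], [0, 0, 0], 0.3]

```text
time: 15.85
tcp_pos: [0.6267, 0.1812, 0.0273]
eef_rot: [180.0, -0.0, 82.1]
contact_force: [-0.7, 0.3, -0.2]
finger_gap: 0.699
finger_force: 0.0
```

Call:
drive_tool:
  steps:
    - [[0, 0, 0], [0, 0, -40], 0.3]
    - [[0, 0, 0], [0, 0, -40], 0.3]
    - [[0, 0, 0], [0, 0, -40], 0.3]
    - [[0, 0, 0], [0, 0, -20], 0.3]
    - [[0, 0, 0], [0, 0, 0], 0.3]

```text
time: 16.35
tcp_pos: [0.6278, 0.1815, 0.1708]
eef_rot: [179.7, -0.1, 82.1]
contact_force: [0.2, 0.5, -0.3]
finger_gap: 0.7
finger_force: 0.0
```

Run:
```python
from h import *
q=load("mag.json"); s=get_state(); print(loc(s["tcp_pos"],q),np.round(s["contact_force"],1),s["eef_rot"],s["finger_gap"])
im,m=look("w7",[("bobbin_a",.022)]);cv2.imwrite("pics/w7b.png",cv2.resize(im[80:330,120:520],None,fx=1.8,fy=1.8,interpolation=cv2.INTER_CUBIC))
for r in recognise("bobbin_a","wrist"): print(loc(ray("wrist",r["xy"],.027,m),q))
```

```text
[-95.2   0.8 170.8] [ 0.2  0.5 -0.3] [ 1.79690788e+02 -1.21310181e-01  8.20669264e+01] 0.7003505169761566
bobbin_a [316. 183.] 0.66 [0.6242 0.1854 0.022 ]
bobbin_a [239. 373.] 0.57 [ 0.482  -0.0652  0.022 ]
[-99.8  -3.2  27. ]
[ 163.6 -108.8   27. ]
```

View pics/w7b.png

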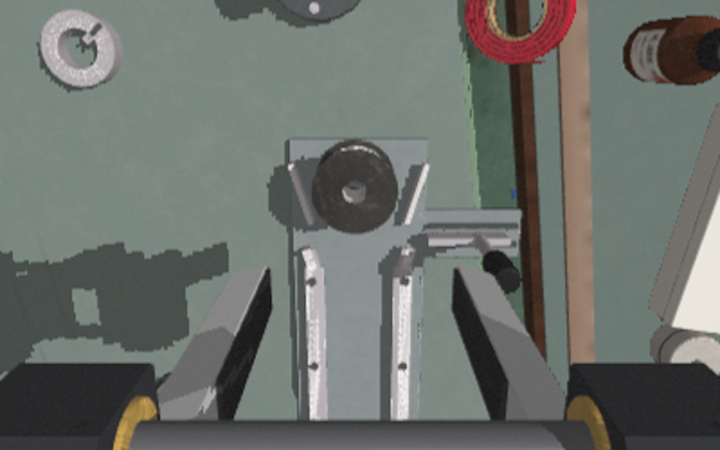

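The bobbin stands upright on the apron at crop (355,190). Next I'll tilt the closed fingers by about 17°, tips leading, and push low on the waist.

Call:
drive_tool:
  steps:
    - [[0, 0, 0], [30, 0, 0], 0.7]
    - [[0, 0, 0], [36, -2, 0], 1]
    - [[0, -8.5, 0], [0, 0, 0], 1]
    - [[0, -8.5, 0], [0, 0, 0], 1]
    - [[0, 0, 0], [0, 0, 0], 1]

```text
time: 17.0
tcp_pos: [0.6324, 0.2492, 0.1633]
eef_rot: [-179.7, 17.4, 82.4]
contact_force: [-0.2, -0.0, -0.6]
finger_gap: 0.311
finger_force: 0.0
```

```bash
cat >> h.py <<'E'
from scipy.spatial.transform import Rotation as Ro
def gom(p,q,s=None):
    "tool-axis shift (mm) to magazine-local point p (mm), any tilt"
    s=s or get_state(); T=Ro.from_euler("xyz",s["eef_rot"],degrees=True).as_matrix()
    d=mw(np.array(p)/1e3,q)-s["tcp_pos"]
    print("at",loc(s["tcp_pos"],q),np.round(s["eef_rot"],1),"F",np.round(s["contact_force"],1),"gap",round(s["finger_gap"],3),"shift",np.round(T.T@d*1e3,1))
    a=np.radians(q[2]); print("per 10mm magx:",np.round(T.T@np.array([np.cos(a),np.sin(a),0])*10,2),"up10",np.round(T.T@[0,0,10],2))
E
python3 - <<'E'
from h import *
q=load("mag.json"); m=load("w7.json"); f=lambda u,v:(120+u/1.8,80+v/1.8)
print("bob",loc(ray("wrist",f(355,190),.045,m),q))
gom((-160,-1,15),q)
E
```

```text
bob [-101.6   -1.6   45. ]
at [-162.8   -3.7  163.3] [-179.7   17.4   82.4] F [-0.2 -0.  -0.6] gap 0.311 shift [ 41.6   3.3 142.4]
per 10mm magx: [-9.54  0.    2.99] up10 [-2.99 -0.04 -9.54]
```

Call:
drive_tool:
  steps:
    - [[0, 0, 0], [10, 1, 35], 1]
    - [[0, 0, 0], [10, 1, 35], 1]
    - [[0, 0, 0], [10, 0, 35], 1]
    - [[0, 0, 0], [8, 0, 24], 1]
    - [[0, 0, 0], [0, 0, 0], 1]

```text
time: 17.5
tcp_pos: [0.6333, 0.2437, 0.0276]
eef_rot: [-179.6, 17.1, 82.1]
contact_force: [-0.1, 0.4, -0.3]
finger_gap: 0.004
finger_force: 0.0
```

Call:
drive_tool:
  steps:
    - [[0, 0, 0], [0, 0, 0], 1]
    - [[0, 0, 0], [0, 0, 0], 1]

```text
time: 17.7
tcp_pos: [0.6363, 0.2453, 0.0345]
eef_rot: [179.9, 16.9, 82.0]
contact_force: [-0.1, 0.2, 0.7]
finger_gap: 0.007
finger_force: 0.0
```

Run:
```python
from h import *
q=load("mag.json");gom((-145,-1,15),q)
```

```text
at [-159.5    0.7   34.5] [179.9  16.9  82. ] F [-0.1  0.2  0.7] gap 0.007 shift [-8.2 -1.7 22.9]
per 10mm magx: [-9.57  0.04  2.9 ] up10 [-2.9   0.02 -9.57]
```

Call:
drive_tool:
  steps:
    - [[0, 0, 0], [-4, -1, 12], 1]
    - [[0, 0, 0], [-4, -1, 11], 1]
    - [[0, 0, 0], [0, 0, 0], 1]
    - [[0, 0, 0], [-9.6, 0, 2.9], 1]
    - [[0, 0, 0], [-9.6, 0, 2.9], 1]

```text
time: 18.2
tcp_pos: [0.6288, 0.2109, 0.0133]
eef_rot: [180.0, 17.0, 82.1]
contact_force: [0.5, 1.4, -0.9]
finger_gap: 0.007
finger_force: 0.5
```

Call:
drive_tool:
  steps:
    - [[0, 0, 0], [-9.6, 0, 2.9], 1]
    - [[0, 0, 0], [-9.6, 0, 2.9], 1]
    - [[0, 0, 0], [-9.6, 0, 2.9], 1]
    - [[0, 0, 0], [-9.6, 0, 2.9], 1]
    - [[0, 0, 0], [0, 0, 0], 1]

```text
time: 18.7
tcp_pos: [0.6232, 0.1702, 0.0134]
eef_rot: [-180.0, 17.0, 82.0]
contact_force: [-0.2, 0.0, 0.4]
finger_gap: 0.007
finger_force: 0.0
```

Run:
```python
from h import *
q=load("mag.json");gom((-85,-1,15),q)
im,m=look("w8",[]);cv2.imwrite("pics/w8b.png",cv2.resize(im[100:330,170:490],None,fx=2,fy=2,interpolation=cv2.INTER_CUBIC))
```

```text
at [-83.3  -2.2  13.4] [-180.   17.   82.] F [-0.2  0.   0.4] gap 0.007 shift [ 1.2  1.1 -2. ]
per 10mm magx: [-9.56  0.05  2.93] up10 [-2.93 -0.   -9.56]
```

View pics/w8b.png

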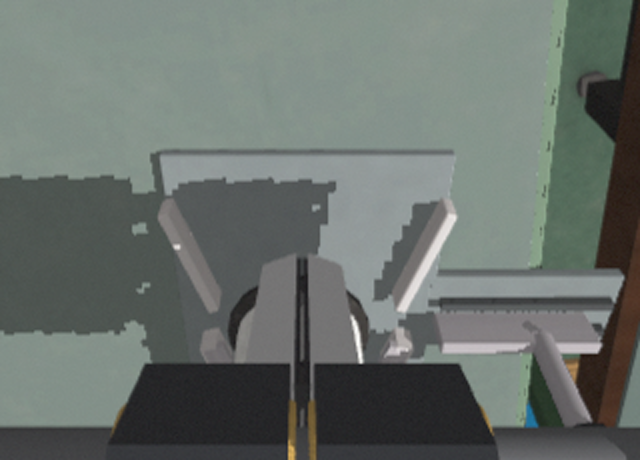

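The bobbin's lower flange is entering the mouth at (300,310), roughly centred between the guides. I'll continue.

Call:
drive_tool:
  steps:
    - [[0, 0, 0], [-9.6, 1, 2.7], 1]
    - [[0, 0, 0], [-9.6, 0, 2.8], 1]
    - [[0, 0, 0], [-9.6, 0, 2.9], 1]
    - [[0, 0, 0], [-9.6, 0, 2.9], 1]
    - [[0, 0, 0], [-9.6, 0, 2.9], 1]

```text
time: 19.25
tcp_pos: [0.6174, 0.121, 0.0138]
eef_rot: [180.0, 17.0, 82.0]
contact_force: [3.5, 2.7, 0.3]
finger_gap: 0.005
finger_force: 1.6
```

Call:
drive_tool:
  steps:
    - [[0, 0, 0], [-14.4, 0, 4.3], 1]
    - [[0, 0, 0], [-14.4, 0, 4.3], 1]
    - [[0, 0, 0], [-14.4, 0, 4.3], 1]
    - [[0, 0, 0], [-14.4, 0, 4.3], 1]
    - [[0, 0, 0], [0, 0, 0], 1]

```text
time: 19.75
tcp_pos: [0.6085, 0.0603, 0.0141]
eef_rot: [-179.9, 17.0, 82.0]
contact_force: [-0.2, 0.5, 0.7]
finger_gap: 0.006
finger_force: 0.0
```

Run:
```python
from h import *
q=load("mag.json");gom((50,0,15),q)
```

```text
at [27.5 -2.  14.1] [-179.9   17.    82. ] F [-0.2  0.5  0.7] gap 0.006 shift [-21.7   2.1   5.7]
per 10mm magx: [-9.56  0.06  2.93] up10 [-2.93 -0.01 -9.56]
```

Call:
drive_tool:
  steps:
    - [[0, 0, 0], [-9.6, 1.5, 2.7], 1]
    - [[0, 0, 0], [-9.6, 0, 2.7], 1]
    - [[0, 0, 0], [-3, 0, 0.9], 1]
    - [[0, 0, 0], [0, 0, 0], 1]

```text
time: 20.15
tcp_pos: [0.6072, 0.0388, 0.0145]
eef_rot: [-180.0, 17.0, 82.0]
contact_force: [-0.1, -0.0, 0.0]
finger_gap: 0.005
finger_force: 0.0
```

Call:
drive_tool:
  steps:
    - [[0, 0, 0], [12, 0, -3], 1]
    - [[0, 0, 0], [-8, 0, -30], 1]
    - [[0, 0, 0], [-10, 0, -40], 1]
    - [[0, 0, 0], [-10, 0, -40], 1]
    - [[0, 0, 0], [-10, 0, -40], 1]

```text
time: 20.65
tcp_pos: [0.6099, 0.0603, 0.1701]
eef_rot: [-180.0, 17.0, 82.1]
contact_force: [0.4, 0.5, -0.3]
finger_gap: 0.008
finger_force: 0.0
```

Call:
drive_tool:
  steps:
    - [[0, 8.5, 0], [0, 0, 0], 0.5]
    - [[0, 8.5, 0], [0, 0, 0], 0.2]
    - [[0, 0, 0], [0, 0, 0], 0.15]
    - [[0, 0, 0], [0, 0, 0], 0.15]

```text
time: 21.05
tcp_pos: [0.61, 0.0591, 0.1684]
eef_rot: [-180.0, 0.2, 82.0]
contact_force: [0.5, 1.0, -0.2]
finger_gap: 0.307
finger_force: 0.0
```

Run:
```python
from h import *
q=load("mag.json")
im,m=look("w9",[])
for n in ["bobbin_a"]:
    for r in recognise(n,"wrist"): p=ray("wrist",r["xy"],.022,m);print(np.round(r["xy"]),r["score"],p,loc(p,q))
s=get_state();print(s["tcp_pos"],s["eef_rot"])
snapshot("top")
for r in recognise("bobbin_a","top"): p=ray("top",r["xy"],.03);print("top",np.round(r["xy"]),r["score"],p,loc(p,q))
```

```text
[320. 230.] 0.93 [0.60258493 0.0069682  0.022     ] [81.2 -0.7 22. ]
[209. 220.] 0.92 [0.47569234 0.03592701 0.022     ] [  69.5 -130.3   22. ]
[224. 276.] 0.68 [ 0.47714452 -0.03792695  0.022     ] [ 142.5 -119.    22. ]
[0.60997162 0.05995933 0.16803721] [-1.79947900e+02  1.44542273e-01  8.21368433e+01]
top [333. 192.] 0.53 [0.60144533 0.0016329  0.03      ] [86.6 -1.1 30. ]
top [346. 226.] 0.48 [ 0.47876598 -0.05103759  0.03      ] [ 155.3 -115.6   30. ]
```

Bobbin 1 is seated at magazine x≈81, y≈-1. Next is bobbin B at (0.4757, 0.036).

Call:
drive_tool:
  steps:
    - [[0, 0, 0], [-14, -43, 0], 0.15]
    - [[0, 0, 0], [-14, -43, 0], 0.15]
    - [[0, 0, 0], [-14, -44, 0], 0.15]
    - [[0, 0, 0], [0, 0, 30], 0.15]
    - [[0, 0, 0], [0, 0, 30], 0.15]

```text
time: 21.75
tcp_pos: [0.4755, 0.0358, 0.1091]
eef_rot: [179.8, 0.0, 82.1]
contact_force: [1.2, 0.1, 0.0]
finger_gap: 0.844
finger_force: 0.0
```

Call:
drive_tool:
  steps:
    - [[0, 0, 0], [0, 0, 0], 0.15]
    - [[0, 0, 0], [0, 0, 0], 0.15]

```text
time: 21.95
tcp_pos: [0.4757, 0.0357, 0.1089]
eef_rot: [-180.0, 0.0, 82.1]
contact_force: [-0.2, -0.2, 0.4]
finger_gap: 0.851
finger_force: 0.0
```

Run:
```python
from h import *
im,m=look("w10",[("bobbin_a",.022)]); s=get_state();print(s["tcp_pos"],s["eef_rot"][2]); go([.4757,.036,.0205])
```

```text
bobbin_a [318. 205.] 0.83 [0.4729 0.0328 0.022 ]
bobbin_a [462. 210.] 0.82 [0.6068 0.0095 0.022 ]
bobbin_a [327. 288.] 0.63 [ 0.4699 -0.0565  0.022 ]
bobbin_a [603.  46.] 0.52 [0.721 0.136 0.022]
bobbin_a [470.  80.] 0.46 [0.6142 0.124  0.022 ]
[0.47635723 0.03561126 0.10970796] 82.09903023401559
shift [ 0.3 -0.7 89.2] turn None
```

Call:
drive_tool:
  steps:
    - [[0, 0, 0], [0, 0, 30], 0.15]
    - [[0, 0, 0], [0, 0, 30], 0.15]
    - [[0, 0, 0], [0, 0, 20], 0.15]
    - [[0, 0, 0], [0, 0, 8.5], 0.15]
    - [[0, 0, 0], [0, 0, 0], 1]
  newtons: 30

```text
time: 22.55
tcp_pos: [0.4757, 0.0354, 0.02]
eef_rot: [-180.0, 0.0, 82.1]
contact_force: [0.5, 0.8, -0.6]
finger_gap: 0.797
finger_force: 0.0
```

Call:
drive_tool:
  steps:
    - [[0, 0, 0], [0, 0, 0], 1]
    - [[0, 0, 0], [0, 0, 0], 1]
    - [[0, 0, 0], [0, 0, 0], 1]
    - [[0, 0, 0], [0, 0, 0], 1]
    - [[0, 0, 0], [0, 0, 0], 1]

```text
time: 23.05
tcp_pos: [0.476, 0.0354, 0.0208]
eef_rot: [179.9, -0.0, 82.1]
contact_force: [-2.7, 0.2, 7.0]
finger_gap: 0.538
finger_force: 30.0
```

Call:
drive_tool:
  steps:
    - [[0, 0, 0], [0, 0, 0], 1]
    - [[0, 0, 0], [0, 0, -10], 1]
    - [[0, 0, 0], [0, 0, -25], 1]
    - [[0, 0, 0], [0, 0, -25], 1]
    - [[0, 0, 0], [0, 0, -20], 1]

```text
time: 23.55
tcp_pos: [0.4757, 0.0353, 0.102]
eef_rot: [179.9, -0.0, 82.1]
contact_force: [0.2, 0.2, -1.8]
finger_gap: 0.534
finger_force: 30.0
```

Call:
drive_tool:
  steps:
    - [[0, 0, 0], [34, 26, 0], 1]
    - [[0, 0, 0], [34, 26, 0], 1]
    - [[0, 0, 0], [34, 26, 0], 1]
    - [[0, 0, 0], [34, 26, 0], 1]
    - [[0, 0, 0], [33, 26, 0], 1]

```text
time: 24.05
tcp_pos: [0.6285, 0.1862, 0.1006]
eef_rot: [180.0, -0.0, 82.1]
contact_force: [-0.4, -0.6, -2.1]
finger_gap: 0.536
finger_force: 30.0
```

Call:
drive_tool:
  steps:
    - [[0, 0, 0], [0, 0, 20], 1]
    - [[0, 0, 0], [0, 0, 15], 1]
    - [[0, 0, 0], [0, 0, 0], 1]
    - [[0, 0, 0], [0, 0, 0], 1]

```text
time: 24.45
tcp_pos: [0.6273, 0.1842, 0.0654]
eef_rot: [-180.0, 0.0, 82.0]
contact_force: [0.6, 0.2, -1.1]
finger_gap: 0.535
finger_force: 30.0
```

Run:
```python
from h import *
q=load("mag.json");gom((-98,0,27),q)
im,m=look("w11",[])
for r in recognise("bobbin_a","wrist"): p=ray("wrist",r["xy"],.06,m);print(np.round(r["xy"]),r["score"],p,loc(p,q))
```

```text
at [-97.8  -0.   65.4] [-180.    0.   82.] F [ 0.6  0.2 -1.1] gap 0.535 shift [ 0.2  0.  38.4]
per 10mm magx: [-10.     0.04   0.  ] up10 [ -0.  -0. -10.]
[319. 369.] 0.9 [0.61168633 0.07510405 0.06      ] [12.4 -0.8 60. ]
[320. 246.] 0.58 [0.62631785 0.17805532 0.06      ] [-91.6  -0.2  60. ]
```

Call:
drive_tool:
  steps:
    - [[0, 0, 0], [0, 0, 20], 1]
    - [[0, 0, 0], [0, 0, 10], 1]
    - [[0, 0, 0], [0, 0, 5], 1]
    - [[0, 0, 0], [0, 0, 2], 1]
    - [[0, 0, 0], [0, 0, 1], 1]

```text
time: 25.05
tcp_pos: [0.6278, 0.1848, 0.0274]
eef_rot: [180.0, -0.0, 82.1]
contact_force: [0.4, -0.0, -2.0]
finger_gap: 0.534
finger_force: 30.0
```

Call:
drive_tool:
  steps:
    - [[0, 0, 0], [0, 0, 0], 1]
    - [[0, 0, 0], [0, 0, 0], 0.3]
    - [[0, 0, 0], [0, 0, 0], 0.3]
    - [[0, 0, 0], [0, 0, 0], 0.3]
    - [[0, 0, 0], [0, 0, 0], 0.3]
  newtons: 5

```text
time: 25.55
tcp_pos: [0.6277, 0.1848, 0.0272]
eef_rot: [180.0, -0.0, 82.1]
contact_force: [0.3, 0.6, 0.4]
finger_gap: 0.702
finger_force: 0.0
```

Call:
drive_tool:
  steps:
    - [[0, 0, 0], [0, 0, -40], 0.3]
    - [[0, 0, 0], [0, 0, -40], 0.3]
    - [[0, 0, 0], [0, 0, -40], 0.3]
    - [[0, 0, 0], [0, 0, -25], 0.3]
    - [[0, 0, 0], [0, 0, 0], 0.3]

```text
time: 26.05
tcp_pos: [0.6289, 0.1851, 0.1764]
eef_rot: [179.6, -0.1, 82.1]
contact_force: [-0.5, 0.9, 0.7]
finger_gap: 0.698
finger_force: 0.0
```

Run:
```python
from h import *
q=load("mag.json");gom((-160,0,172),q)
im,m=look("w12",[])
for r in recognise("bobbin_a","wrist"): p=ray("wrist",r["xy"],.027,m);print(np.round(r["xy"]),r["score"],p,loc(p,q))
```

```text
at [-98.9   1.5 176.4] [ 1.796e+02 -1.000e-01  8.210e+01] F [-0.5  0.9  0.7] gap 0.698 shift [61.1 -1.8  4.6]
per 10mm magx: [-10.     0.04  -0.02] up10 [  0.02   0.06 -10.  ]
[318. 302.] 0.94 [0.6064826  0.03443279 0.027     ] [53.4 -0.5 27. ]
[320. 186.] 0.89 [0.6291951  0.18465869 0.027     ] [-98.5   1.8  27. ]
```

Call:
drive_tool:
  steps:
    - [[0, 0, 0], [30, 0, 0], 0.7]
    - [[0, 0, 0], [31, -1, 0], 1]
    - [[0, -8.5, 0], [0, 0, 0], 1]
    - [[0, -8.5, 0], [0, 0, 0], 1]
    - [[0, 0, 0], [0, 0, 0], 1]

```text
time: 26.65
tcp_pos: [0.6337, 0.2477, 0.1682]
eef_rot: [-179.7, 17.4, 82.4]
contact_force: [0.6, 0.9, -1.1]
finger_gap: 0.31
finger_force: 0.0
```

Call:
drive_tool:
  steps:
    - [[0, 0, 0], [10, 0, 40], 1]
    - [[0, 0, 0], [10, 0, 40], 1]
    - [[0, 0, 0], [10, 0, 40], 1]
    - [[0, 0, 0], [8, 0, 30], 1]
    - [[0, 0, 0], [0, 0, 0], 1]

```text
time: 27.15
tcp_pos: [0.6313, 0.2361, 0.0116]
eef_rot: [-179.5, 17.2, 82.1]
contact_force: [-0.7, -0.5, -0.8]
finger_gap: 0.009
finger_force: 0.0
```

Call:
drive_tool:
  steps:
    - [[0, 0, 0], [0, 0, 0], 1]
    - [[0, 0, 0], [0, 0, 0], 1]

```text
time: 27.35
tcp_pos: [0.635, 0.2382, 0.0196]
eef_rot: [179.8, 16.9, 82.0]
contact_force: [0.1, 1.0, 0.5]
finger_gap: 0.003
finger_force: 0.0
```

Run:
```python
from h import *
q=load("mag.json");gom((-145,0,14.5),q)
```

```text
at [-152.3    0.3   19.6] [179.8  16.9  82. ] F [0.1 1.  0.5] gap 0.003 shift [-5.5 -0.3  7. ]
per 10mm magx: [-9.57  0.04  2.9 ] up10 [-2.9   0.03 -9.57]
```

Call:
drive_tool:
  steps:
    - [[0, 0, 0], [-5.5, 0, 7], 1]
    - [[0, 0, 0], [-9.6, 0, 2.9], 1]
    - [[0, 0, 0], [-9.6, 0, 2.9], 1]
    - [[0, 0, 0], [-9.6, 0, 2.9], 1]
    - [[0, 0, 0], [-9.6, 0, 2.9], 1]

```text
time: 27.85
tcp_pos: [0.6274, 0.1899, 0.0127]
eef_rot: [180.0, 17.0, 82.0]
contact_force: [0.1, 1.7, 0.6]
finger_gap: 0.006
finger_force: 0.5
```

Call:
drive_tool:
  steps:
    - [[0, 0, 0], [-9.6, 0, 2.9], 1]
    - [[0, 0, 0], [-9.6, 0, 2.9], 1]
    - [[0, 0, 0], [-9.6, 0, 2.9], 1]
    - [[0, 0, 0], [-9.6, 0, 2.9], 1]
    - [[0, 0, 0], [-9.6, 0, 2.9], 1]

```text
time: 28.35
tcp_pos: [0.6204, 0.1405, 0.0126]
eef_rot: [180.0, 17.0, 82.1]
contact_force: [-0.7, 2.0, -0.0]
finger_gap: 0.003
finger_force: 0.6
```

Call:
drive_tool:
  steps:
    - [[0, 0, 0], [-9.6, 0.3, 2.8], 1]
    - [[0, 0, 0], [-9.6, 0.3, 2.8], 1]
    - [[0, 0, 0], [-9.6, 0.3, 2.8], 1]
    - [[0, 0, 0], [-9.6, 0, 2.8], 1]
    - [[0, 0, 0], [0, 0, 0], 1]

```text
time: 28.85
tcp_pos: [0.6157, 0.1001, 0.0131]
eef_rot: [-180.0, 17.0, 82.0]
contact_force: [-1.2, 0.7, -0.5]
finger_gap: 0.008
finger_force: 0.0
```

Run:
```python
from h import *
q=load("mag.json");gom((-1,0,14.5),q)
```

```text
at [-12.9  -0.2  13.1] [-180.   17.   82.] F [-1.2  0.7 -0.5] gap 0.008 shift [-11.8   0.2   2.2]
per 10mm magx: [-9.56  0.05  2.93] up10 [-2.93 -0.   -9.56]
```

Call:
drive_tool:
  steps:
    - [[0, 0, 0], [-7, 0, 2], 1]
    - [[0, 0, 0], [-5, 0, 1.3], 1]
    - [[0, 0, 0], [-1, 0, 0.3], 1]
    - [[0, 0, 0], [0, 0, 0], 1]

```text
time: 29.25
tcp_pos: [0.614, 0.0881, 0.0135]
eef_rot: [-180.0, 17.0, 82.1]
contact_force: [-0.1, -0.3, -0.1]
finger_gap: -0.001
finger_force: 0.2
```

Call:
drive_tool:
  steps:
    - [[0, 0, 0], [12, 0, -3], 1]
    - [[0, 0, 0], [-8, 0, -30], 1]
    - [[0, 0, 0], [-10, 0, -40], 1]
    - [[0, 0, 0], [-10, 0, -40], 1]
    - [[0, 0, 0], [-10, 0, -40], 1]

```text
time: 29.75
tcp_pos: [0.6166, 0.109, 0.1691]
eef_rot: [-180.0, 17.0, 82.1]
contact_force: [0.2, -0.3, -0.3]
finger_gap: 0.003
finger_force: 0.0
```

Call:
drive_tool:
  steps:
    - [[0, 8.5, 0], [0, 0, 0], 0.5]
    - [[0, 8.5, 0], [0, 0, 0], 0.2]
    - [[0, 0, 0], [0, 0, 0], 0.15]
    - [[0, 0, 0], [0, 0, 0], 0.15]

```text
time: 30.15
tcp_pos: [0.6167, 0.1078, 0.1675]
eef_rot: [-180.0, 0.2, 82.0]
contact_force: [-0.8, 0.2, 0.0]
finger_gap: 0.312
finger_force: 0.0
```

Run:
```python
from h import *
q=load("mag.json")
im,m=look("w13",[])
for n in ["bobbin_a"]:
    for r in recognise(n,"wrist"): p=ray("wrist",r["xy"],.022,m);print(np.round(r["xy"]),r["score"],p,loc(p,q))
gom((0,0,.17),q)
go([.474,-.05,.17])
```

```text
[320. 270.] 0.64 [0.60185259 0.00274077 0.022     ] [85.5 -0.9 22. ]
[322. 232.] 0.6 [0.61109912 0.05290213 0.022     ] [34.5  1.6 22. ]
at [-21.6  -0.4 167. ] [-1.799e+02  1.000e-01  8.210e+01] F [-0.5  0.6 -1.4] gap 0.396 shift [-21.2   0.6 166.9]
per 10mm magx: [-10.     0.03   0.03] up10 [ -0.03  -0.01 -10.  ]
shift [-176.8 -119.6   -3. ] turn None
```

Two bobbins are in. Now bobbin C at about (0.474, -0.05).

Call:
drive_tool:
  steps:
    - [[0, 0, 0], [-35, -24, 0], 0.2]
    - [[0, 0, 0], [-35, -24, 0], 0.2]
    - [[0, 0, 0], [-35, -24, 0], 0.2]
    - [[0, 0, 0], [-35, -24, 0], 0.2]
    - [[0, 0, 0], [-35, -24, 0], 0.2]

```text
time: 30.75
tcp_pos: [0.4727, -0.0491, 0.1672]
eef_rot: [-179.9, 0.1, 82.2]
contact_force: [0.3, -1.2, 0.6]
finger_gap: 0.789
finger_force: 0.0
```

Call:
drive_tool:
  steps:
    - [[0, 0, 0], [0, 0, 40], 0.2]
    - [[0, 0, 0], [0, 0, 0], 0.2]
    - [[0, 0, 0], [0, 0, 0], 0.2]

```text
time: 31.05
tcp_pos: [0.4741, -0.0481, 0.1277]
eef_rot: [-179.9, 0.0, 82.2]
contact_force: [-0.6, -0.4, 0.8]
finger_gap: 0.802
finger_force: 0.0
```

Run:
```python
from h import *
im,m=look("w14",[("bobbin_a",.022),("spindle",.035)]); s=get_state();print(s["tcp_pos"],s["eef_rot"][2])
# dark top-flange circle near the expected place
g=cv2.medianBlur(cv2.cvtColor(im,cv2.COLOR_BGR2GRAY),3)
c=cv2.HoughCircles(g,cv2.HOUGH_GRADIENT,1,30,param1=80,param2=20,minRadius=25,maxRadius=45)
if c is not None:
    for u,v,r in c[0][:5]: print("circ",u,v,r,ray("wrist",(u,v),.04,m))
cv2.imwrite("pics/w14b.png",cv2.resize(im[90:340,160:500],None,fx=1.6,fy=1.6))
```

```text
bobbin_a [319. 202.] 0.95 [ 0.4719 -0.0541  0.022 ]
bobbin_a [453. 117.] 0.87 [0.6057 0.0112 0.022 ]
bobbin_a [463.  57.] 0.86 [0.6154 0.0611 0.022 ]
spindle [628. 189.] 0.92 [ 0.7628 -0.076   0.035 ]
spindle [213. 202.] 0.85 [ 0.3719 -0.0366  0.035 ]
[ 0.47471144 -0.04830148  0.12851016] 82.14951593036479
circ 218.5 201.5 28.6 [ 0.37955212 -0.03511943  0.04      ]
circ 317.5 203.5 26.0 [ 0.47130382 -0.04958675  0.04      ]
circ 455.5 122.5 28.8 [0.60039283 0.00731871 0.04      ]
circ 466.5 58.5 29.9 [0.60987317 0.05753965 0.04      ]
```

Call:
drive_tool:
  steps:
    - [[0, 0, 0], [-2, 0, 30], 0.2]
    - [[0, 0, 0], [0, 0, 40], 0.2]
    - [[0, 0, 0], [0, 0, 25], 0.2]
    - [[0, 0, 0], [0, 0, 12.5], 0.2]
    - [[0, 0, 0], [0, 0, 0], 1]
  newtons: 30

```text
time: 31.7
tcp_pos: [0.4734, -0.0506, 0.0194]
eef_rot: [-179.9, 0.0, 82.1]
contact_force: [0.3, 0.5, 0.5]
finger_gap: 0.745
finger_force: 0.0
```

Call:
drive_tool:
  steps:
    - [[0, 0, 0], [0, 0, 0], 1]
    - [[0, 0, 0], [0, 0, 0], 1]
    - [[0, 0, 0], [0, 0, 0], 1]
    - [[0, 0, 0], [0, 0, 0], 1]
    - [[0, 0, 0], [0, 0, 0], 1]

```text
time: 32.2
tcp_pos: [0.474, -0.0509, 0.0211]
eef_rot: [179.9, 0.0, 82.1]
contact_force: [-3.2, 2.2, 8.0]
finger_gap: 0.539
finger_force: 30.0
```

Call:
drive_tool:
  steps:
    - [[0, 0, 0], [0, 0, 0], 1]
    - [[0, 0, 0], [0, 0, -10], 1]
    - [[0, 0, 0], [0, 0, -25], 1]
    - [[0, 0, 0], [0, 0, -25], 1]
    - [[0, 0, 0], [0, 0, -20], 1]

```text
time: 32.7
tcp_pos: [0.4738, -0.0509, 0.1021]
eef_rot: [179.9, 0.0, 82.1]
contact_force: [0.3, -0.2, -3.3]
finger_gap: 0.536
finger_force: 30.0
```

Call:
drive_tool:
  steps:
    - [[0, 0, 0], [43, 20, 0], 1]
    - [[0, 0, 0], [43, 20, 0], 1]
    - [[0, 0, 0], [43, 20, 0], 1]
    - [[0, 0, 0], [43, 20, 0], 1]
    - [[0, 0, 0], [43, 20, 0], 1]

```text
time: 33.2
tcp_pos: [0.603, 0.1501, 0.1009]
eef_rot: [180.0, -0.0, 82.1]
contact_force: [0.3, -0.6, -1.8]
finger_gap: 0.534
finger_force: 30.0
```

Call:
drive_tool:
  steps:
    - [[0, 0, 0], [41, 19, 0], 1]
    - [[0, 0, 0], [0, 0, 20], 1]
    - [[0, 0, 0], [0, 0, 15], 1]
    - [[0, 0, 0], [0, 0, 0], 1]
    - [[0, 0, 0], [0, 0, 0], 1]

```text
time: 33.7
tcp_pos: [0.6266, 0.1854, 0.0654]
eef_rot: [-180.0, 0.0, 82.0]
contact_force: [0.1, -0.1, -2.3]
finger_gap: 0.534
finger_force: 30.0
```

Run:
```python
from h import *
q=load("mag.json");gom((-98,0,27),q)
```

```text
at [-98.9  -0.9  65.4] [-180.    0.   82.] F [ 0.1 -0.1 -2.3] gap 0.534 shift [-0.9  0.9 38.4]
per 10mm magx: [-10.     0.05   0.  ] up10 [ -0.  -0. -10.]
```

Call:
drive_tool:
  steps:
    - [[0, 0, 0], [0, 1, 20], 1]
    - [[0, 0, 0], [0, 0, 10], 1]
    - [[0, 0, 0], [0, 0, 5], 1]
    - [[0, 0, 0], [0, 0, 2], 1]
    - [[0, 0, 0], [0, 0, 1], 1]

```text
time: 34.2
tcp_pos: [0.6279, 0.186, 0.0274]
eef_rot: [180.0, -0.0, 82.1]
contact_force: [-0.1, 0.3, -2.7]
finger_gap: 0.538
finger_force: 30.0
```

Call:
drive_tool:
  steps:
    - [[0, 0, 0], [0, 0, 0], 1]
    - [[0, 0, 0], [0, 0, 0], 0.3]
    - [[0, 0, 0], [0, 0, 0], 0.3]
    - [[0, 0, 0], [0, 0, 0], 0.3]
    - [[0, 0, 0], [0, 0, 0], 0.3]
  newtons: 5

```text
time: 34.7
tcp_pos: [0.6278, 0.1861, 0.0272]
eef_rot: [180.0, -0.0, 82.1]
contact_force: [-0.5, 0.3, 0.5]
finger_gap: 0.7
finger_force: 0.0
```

Call:
drive_tool:
  steps:
    - [[0, 0, 0], [0, 0, -40], 0.3]
    - [[0, 0, 0], [0, 0, -40], 0.3]
    - [[0, 0, 0], [0, 0, -40], 0.3]
    - [[0, 0, 0], [0, 0, -25], 0.3]
    - [[0, 0, 0], [0, 0, 0], 0.3]

```text
time: 35.2
tcp_pos: [0.629, 0.1865, 0.1764]
eef_rot: [179.6, -0.1, 82.1]
contact_force: [-1.1, -0.2, 1.2]
finger_gap: 0.702
finger_force: 0.0
```

Call:
drive_tool:
  steps:
    - [[0, 0, 0], [30, 0, 0], 0.7]
    - [[0, 0, 0], [31, -1, 0], 1]
    - [[0, -8.5, 0], [0, 0, 0], 1]
    - [[0, -8.5, 0], [0, 0, 0], 1]
    - [[0, 0, 0], [0, 0, 0], 1]

```text
time: 35.7
tcp_pos: [0.634, 0.2491, 0.1689]
eef_rot: [-179.8, 17.3, 82.3]
contact_force: [-1.0, 0.7, -0.9]
finger_gap: 0.311
finger_force: 0.0
```

Call:
drive_tool:
  steps:
    - [[0, 0, 0], [10, 0, 40], 1]
    - [[0, 0, 0], [10, 0, 40], 1]
    - [[0, 0, 0], [10, 0, 40], 1]
    - [[0, 0, 0], [8, 0, 30], 1]
    - [[0, 0, 0], [0, 0, 0], 1]

```text
time: 36.2
tcp_pos: [0.6316, 0.2375, 0.0121]
eef_rot: [-179.6, 17.1, 82.1]
contact_force: [0.3, -0.2, 0.1]
finger_gap: 0.003
finger_force: 0.0
```

Call:
drive_tool:
  steps:
    - [[0, 0, 0], [0, 0, 0], 1]
    - [[0, 0, 0], [0, 0, 0], 1]

```text
time: 36.4
tcp_pos: [0.6352, 0.2395, 0.0198]
eef_rot: [179.8, 16.9, 82.0]
contact_force: [0.2, 0.9, 0.4]
finger_gap: 0.006
finger_force: 0.0
```

Run:
```python
from h import *
q=load("mag.json");gom((-145,0,14.5),q)
snapshot("top")
for r in recognise("bobbin_a","top"): p=ray("top",r["xy"],.03);print("top",np.round(r["xy"]),r["score"],p,loc(p,q))
```

```text
at [-153.6    0.3   19.8] [179.8  16.9  82. ] F [0.2 0.9 0.4] gap 0.006 shift [-6.7 -0.3  7.5]
per 10mm magx: [-9.57  0.04  2.9 ] up10 [-2.9   0.03 -9.57]
top [284. 183.] 0.54 [0.63153477 0.18222288 0.03      ] [-96.4   4.4  30. ]
top [317. 187.] 0.52 [0.61929996 0.05843894 0.03      ] [27.9  8.9 30. ]
top [333. 192.] 0.45 [0.60402956 0.00169614 0.03      ] [86.2  1.4 30. ]
```

Call:
drive_tool:
  steps:
    - [[0, 0, 0], [-6.7, 0, 7.3], 1]
    - [[0, 0, 0], [-9.6, 0, 2.9], 1]
    - [[0, 0, 0], [-9.6, 0, 2.9], 1]
    - [[0, 0, 0], [-9.6, 0, 2.9], 1]
    - [[0, 0, 0], [-9.6, 0, 2.9], 1]

```text
time: 37.0
tcp_pos: [0.6272, 0.19, 0.0125]
eef_rot: [180.0, 17.0, 82.0]
contact_force: [0.5, 1.4, -0.8]
finger_gap: 0.005
finger_force: 0.7
```

Call:
drive_tool:
  steps:
    - [[0, 0, 0], [-9.6, 0, 2.9], 1]
    - [[0, 0, 0], [-9.6, 0, 2.9], 1]
    - [[0, 0, 0], [-9.6, 0, 2.9], 1]
    - [[0, 0, 0], [-9.6, 0, 2.9], 1]
    - [[0, 0, 0], [-5, 0, 1.5], 1]

```text
time: 37.5
tcp_pos: [0.621, 0.1451, 0.0126]
eef_rot: [-180.0, 17.0, 82.0]
contact_force: [0.1, 1.6, -0.6]
finger_gap: 0.004
finger_force: 0.7
```

Call:
drive_tool:
  steps:
    - [[0, 0, 0], [-4, 0, 1.2], 1]
    - [[0, 0, 0], [-3, 0, 0.9], 1]
    - [[0, 0, 0], [0, 0, 0], 1]

```text
time: 37.8
tcp_pos: [0.6201, 0.1387, 0.0127]
eef_rot: [180.0, 17.0, 82.1]
contact_force: [0.4, 0.5, 0.2]
finger_gap: 0.003
finger_force: 0.1
```

Run:
```python
from h import *
q=load("mag.json");gom((-51,0,14.5),q)
```

```text
at [-51.8  -1.   12.7] [180.   17.   82.1] F [0.4 0.5 0.2] gap 0.003 shift [-1.3  1.1 -1.5]
per 10mm magx: [-9.56  0.04  2.92] up10 [-2.92  0.   -9.56]
```

Call:
drive_tool:
  steps:
    - [[0, 0, 0], [-2, 0, 0.5], 1]
    - [[0, 0, 0], [0, 0, 0], 1]
    - [[0, 0, 0], [-1.5, 0, 0.4], 1]
    - [[0, 0, 0], [0, 0, 0], 1]

```text
time: 38.2
tcp_pos: [0.6196, 0.1356, 0.0128]
eef_rot: [180.0, 17.0, 82.1]
contact_force: [0.5, 4.8, -1.6]
finger_gap: 0.003
finger_force: 2.3
```

Run:
```python
from h import *
q=load("mag.json");gom((-51,0,14.5),q)
```

```text
at [-48.5  -1.1  12.8] [180.   17.   82.1] F [ 0.5  4.8 -1.6] gap 0.003 shift [ 1.9  1.1 -2.3]
per 10mm magx: [-9.56  0.04  2.92] up10 [-2.92  0.   -9.56]
```

Call:
drive_tool:
  steps:
    - [[0, 0, 0], [12, 0, -3], 1]
    - [[0, 0, 0], [-8, 0, -30], 1]
    - [[0, 0, 0], [-10, 0, -40], 1]
    - [[0, 0, 0], [-10, 0, -40], 1]
    - [[0, 0, 0], [-10, 0, -40], 1]

```text
time: 38.7
tcp_pos: [0.6221, 0.1555, 0.1685]
eef_rot: [-180.0, 17.0, 82.1]
contact_force: [0.4, 0.1, 0.3]
finger_gap: 0.005
finger_force: 0.0
```

Call:
drive_tool:
  steps:
    - [[0, 8.5, 0], [0, 0, 0], 0.5]
    - [[0, 8.5, 0], [0, 0, 0], 0.2]
    - [[0, 0, 0], [0, 0, 0], 0.3]
    - [[0, 0, 0], [0, 0, 0], 0.3]

```text
time: 39.1
tcp_pos: [0.6223, 0.1545, 0.1669]
eef_rot: [-180.0, 0.2, 82.0]
contact_force: [-0.4, 0.3, 0.2]
finger_gap: 0.311
finger_force: 0.0
```

Run:
```python
from h import *
q=load("mag.json")
im,m=look("w15",[])
cv2.imwrite("pics/w15b.png",cv2.resize(im[100:340,170:510],None,fx=2,fy=2,interpolation=cv2.INTER_CUBIC))
for n in ["bobbin_a"]:
    for r in recognise(n,"wrist"): p=ray("wrist",r["xy"],.027,m);print(np.round(r["xy"]),r["score"],p,loc(p,q))
for r in recognise("gate_knob","wrist"): p=ray("wrist",r["xy"],.07,m);print("knob",np.round(r["xy"]),r["score"],p,loc(p,q))
gom((-60,79,150),q)
```

```text
[322. 231.] 0.89 [0.61730191 0.10290606 0.027     ] [-15.9   1.   27. ]
[322. 274.] 0.86 [0.61020352 0.04780253 0.027     ] [39.7  1.4 27. ]
[335. 183.] 0.65 [0.63902528 0.15739305 0.027     ] [-72.8  15.2  27. ]
knob [400. 195.] 0.6 [0.69905405 0.14798    0.07      ] [-71.5  75.9  70. ]
at [-69.   -1.3 166.2] [-1.799e+02  1.000e-01  8.210e+01] F [ 0.1  0.3 -0.5] gap 0.436 shift [-8.8 80.3 16.2]
per 10mm magx: [-10.     0.02   0.02] up10 [ -0.02  -0.01 -10.  ]
```

View pics/w15b.png

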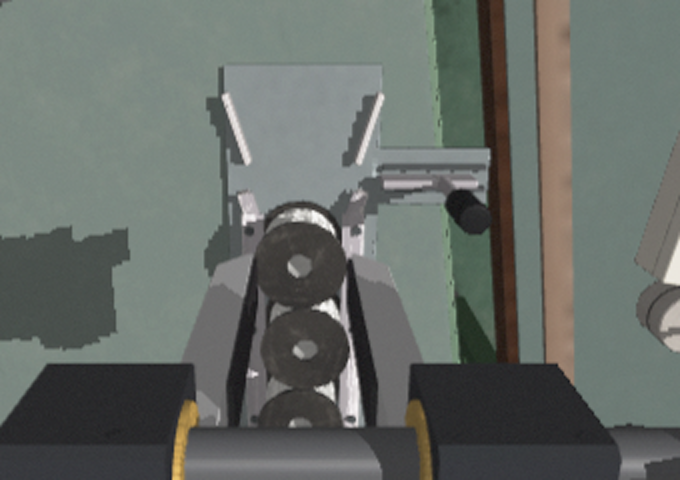

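All three bobbins stand in a row in the channel at (300,265), (305,348) and (300,410), clear of the gate line. I'll shut the gate.

Call:
drive_tool:
  steps:
    - [[0, 0, 0], [-5, 40, 0], 0.4]
    - [[0, 0, 0], [-4, 40, 0], 0.5]
    - [[0, 0, 0], [0, 0, 35], 0.5]
    - [[0, 0, 0], [0, 0, 40], 0.5]
    - [[0, 0, 0], [0, 0, 32], 0.5]

```text
time: 39.75
tcp_pos: [0.6996, 0.1358, 0.0565]
eef_rot: [-179.9, 0.1, 82.1]
contact_force: [0.4, -0.2, -0.0]
finger_gap: 0.495
finger_force: 0.0
```

Call:
drive_tool:
  steps:
    - [[0, 0, 0], [0, 0, 0], 1]
    - [[0, 0, 0], [0, 0, 0], 1]
    - [[0, 0, 0], [0, 0, 0], 1]
    - [[0, 0, 0], [0, 0, 0], 1]
    - [[0, 0, 0], [0, 0, 0], 1]
  newtons: 10

```text
time: 40.25
tcp_pos: [0.7008, 0.1353, 0.0618]
eef_rot: [179.9, -0.0, 82.1]
contact_force: [-3.2, 0.1, 5.5]
finger_gap: 0.166
finger_force: 10.0
```

Call:
drive_tool:
  steps:
    - [[0, 0, 0], [0, 0, 0], 1]
    - [[0, 0, 0], [0, 0, 0], 1]
    - [[0, 0, 0], [0, -15, 0], 1]
    - [[0, 0, 0], [0, -15, 0], 1]
    - [[0, 0, 0], [0, -15, 0], 1]

```text
time: 40.75
tcp_pos: [0.6564, 0.1415, 0.0617]
eef_rot: [179.8, -0.1, 82.1]
contact_force: [2.2, 1.0, 4.9]
finger_gap: 0.164
finger_force: 10.0
```

Call:
drive_tool:
  steps:
    - [[0, 0, 0], [0, -15, 0], 1]
    - [[0, 0, 0], [0, -8, 0], 1]
    - [[0, 0, 0], [0, -3, 0], 1]
    - [[0, 0, 0], [0, 0, 0], 1]
    - [[0, 0, 0], [0, 0, 0], 1]

```text
time: 41.25
tcp_pos: [0.6308, 0.145, 0.0617]
eef_rot: [179.9, -0.1, 82.1]
contact_force: [-0.6, 0.8, 8.2]
finger_gap: 0.167
finger_force: 10.0
```

Run:
```python
from h import *
q=load("mag.json");gom((-60,8,58),q)
```

```text
at [-59.4   8.7  61.7] [ 1.799e+02 -1.000e-01  8.210e+01] F [-0.6  0.8  8.2] gap 0.167 shift [ 0.6 -0.7  3.7]
per 10mm magx: [-10.     0.04  -0.01] up10 [  0.01   0.03 -10.  ]
```

Not yet at the stop, so I'll push on until force shows.

Call:
drive_tool:
  steps:
    - [[0, 0, 0], [0, -2, 0], 1]
    - [[0, 0, 0], [0, -1, 0], 1]
    - [[0, 0, 0], [0, 0, 0], 1]

```text
time: 41.55
tcp_pos: [0.6293, 0.1452, 0.0618]
eef_rot: [179.6, -0.1, 82.1]
contact_force: [9.7, 0.5, 2.7]
finger_gap: 0.171
finger_force: 10.0
```

Call:
drive_tool:
  steps:
    - [[0, 0, 0], [0, -1.5, 0], 1]
    - [[0, 0, 0], [0, 0, 0], 1]

```text
time: 41.75
tcp_pos: [0.6289, 0.1453, 0.0618]
eef_rot: [179.5, -0.1, 82.0]
contact_force: [20.1, -0.7, -2.6]
finger_gap: 0.174
finger_force: 10.0
```

The gate is hard against its stop. I'll release it and go look at the spindle.

Call:
drive_tool:
  steps:
    - [[0, 0, 0], [0, 0, 0], 0.5]
    - [[0, 0, 0], [0, 0, 0], 0.5]
    - [[0, 0, 0], [0, 0, 0], 0.5]
    - [[0, 0, 0], [0, 0, -40], 0.5]
    - [[0, 0, 0], [0, 0, -45], 0.3]

```text
time: 42.25
tcp_pos: [0.6245, 0.1453, 0.1443]
eef_rot: [-179.8, 0.1, 82.1]
contact_force: [-0.7, -0.5, 2.1]
finger_gap: 0.545
finger_force: 0.0
```

Call:
drive_tool:
  steps:
    - [[0, 0, 0], [0, 0, -45], 0.1]
    - [[0, 0, 0], [45, -8, 0], 0.1]
    - [[0, 0, 0], [45, -8, 0], 0.1]
    - [[0, 0, 0], [45, -8, 0], 0.1]
    - [[0, 0, 0], [35, -8, 0], 0.1]

```text
time: 42.75
tcp_pos: [0.6166, 0.3206, 0.1896]
eef_rot: [-180.0, 0.0, 82.1]
contact_force: [0.0, -1.0, -0.2]
finger_gap: 0.898
finger_force: 0.0
```

Call:
drive_tool:
  steps:
    - [[0, 0, 0], [0, 0, 0], 0.1]
    - [[0, 0, 0], [0, 0, 0], 0.1]

```text
time: 42.95
tcp_pos: [0.6169, 0.3186, 0.1893]
eef_rot: [-180.0, 0.0, 82.1]
contact_force: [0.5, 0.1, 0.0]
finger_gap: 0.898
finger_force: 0.0
```

Run:
```python
from h import *
q=load("mag.json")
im,m=look("w16",[("spindle",.035),("reel",.018),("collar",.006),("gate_knob",.07)])
print(get_state()["tcp_pos"])
u,v=np.round(proj("wrist",[.622,.318,.05],m)).astype(int);print(u,v)
c1=cv2.resize(im[v-60:v+60,u-60:u+60],(480,480),interpolation=cv2.INTER_CUBIC)
a,b=np.round(proj("wrist",[.4715,.290,.012],m)).astype(int);print(a,b)
a=max(a,40);b=max(b,40)
c2=cv2.resize(im[b-40:b+40,a-40:a+40],(320,320),interpolation=cv2.INTER_CUBIC)
o=np.zeros((480,800,3),np.uint8);o[:,:480]=c1;o[:320,480:]=c2;cv2.imwrite("pics/w16b.png",o);print(a,b)
```

```text
spindle [324. 180.] 0.76 [0.6225 0.3236 0.035 ]
reel [175. 109.] 0.7 [0.4655 0.4242 0.018 ]
collar [212. 216.] 0.72 [0.4722 0.2892 0.006 ]
collar [422. 195.] 0.33 [0.7423 0.2813 0.006 ]
gate_knob [345. 301.] 0.59 [0.6277 0.1858 0.07  ]
[0.61769683 0.31709036 0.18998036]
325 188
210 217
210 217
```

View pics/w16b.png

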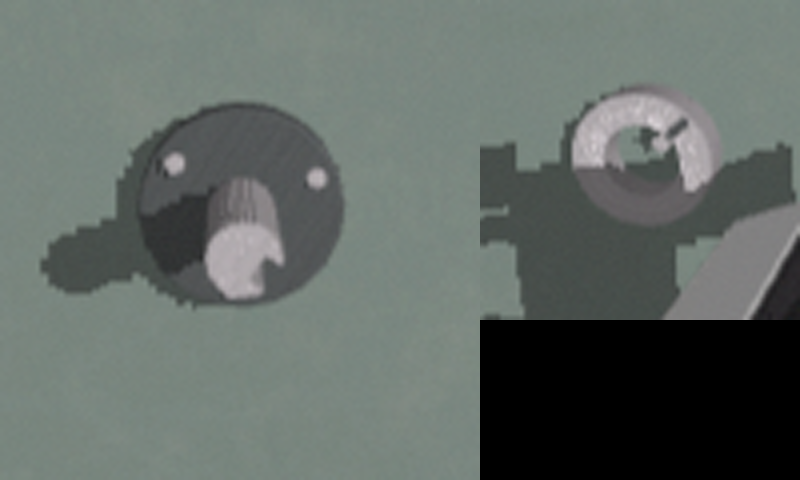

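The spindle's top centre is at (245,260), with the keyway notch toward (274,280) at the lower right. The collar's centre is at about (643,157), with its mark at (677,128) at the upper right.

Run:
```python
from h import *
m=load("w16.json")
S=lambda u,v:(325-60+u/4,188-60+v/4); C=lambda u,v:(210-40+(u-480)/4,217-40+v/4)
c=ray("wrist",S(245,260),.07,m);k=[ray("wrist",S(*p),.07,m)-c for p in [(285,262),(263,297),(274,280)]]
ang=lambda d:np.degrees(np.arctan2(d[1],d[0]))
print("spindle",c,[round(ang(d),1) for d in k],[np.linalg.norm(d) for d in k])
print("foot",ray("wrist",S(242,203),.012,m))
cc=ray("wrist",C(643,157),.012,m);print("collar",cc,ang(ray("wrist",C(677,128),.012,m)-cc),ang(ray("wrist",C(688,120),.012,m)-ray("wrist",C(660,145),.012,m)))
# w2 check
m2=load("w2.json");f=lambda u,v:(160+u/2-.25,30+v/2-.25);W=lambda u,v,z:ray("wrist",f(u,v),z,m2)
print("w2",ang(W(326,98,.07)-W(316,88,.07)))
go([.467,.417,.19])
```

```text
spindle [0.62315841 0.3174812  0.07      ] [np.float64(-10.8), np.float64(-72.4), np.float64(-43.3)] [np.float64(0.010420013104611407), np.float64(0.011140314521462084), np.float64(0.009336185447845029)]
foot [0.6235171  0.31958061 0.012     ]
collar [0.47261349 0.29099665 0.012     ] 31.829423943256096 33.02902493477186
w2 -51.061346430193886
shift [  77.9 -163.2   -0. ] turn None
```

Call:
drive_tool:
  steps:
    - [[0, 0, 0], [20, -41, 0], 0]
    - [[0, 0, 0], [20, -41, 0], 0]
    - [[0, 0, 0], [20, -41, 0], 0]
    - [[0, 0, 0], [18, -40, 0], 0]
    - [[0, 0, 0], [0, 0, 30], 0]

```text
time: 43.7
tcp_pos: [0.4646, 0.4212, 0.1638]
eef_rot: [179.7, -0.3, 82.3]
contact_force: [1.5, 0.7, -0.2]
finger_gap: 0.998
finger_force: 0.0
```

Call:
drive_tool:
  steps:
    - [[0, 0, 0], [0, 0, 0], 0]
    - [[0, 0, 0], [0, 0, 0], 0]

```text
time: 43.9
tcp_pos: [0.4673, 0.4173, 0.1601]
eef_rot: [-180.0, 0.0, 82.0]
contact_force: [-0.6, -0.6, 0.7]
finger_gap: 0.996
finger_force: 0.0
```

Run:
```python
from h import *
im,m=look("w17",[("reel",.02),("collar",.006)]);print(get_state()["tcp_pos"])
g=cv2.medianBlur(cv2.cvtColor(im,cv2.COLOR_BGR2GRAY),3)
c=cv2.HoughCircles(g,cv2.HOUGH_GRADIENT,1,20,param1=80,param2=20,minRadius=15,maxRadius=50)
if c is not None:
    for u,v,r in c[0][:6]: p=ray("wrist",(u,v),.036,m);print("circ",u,v,r,p)
```

```text
reel [324. 189.] 0.76 [0.4716 0.4149 0.02  ]
collar [342. 280.] 0.82 [0.477  0.2897 0.006 ]
[0.46777071 0.41757331 0.16092791]
circ 325.5 183.5 26.6 [0.47400027 0.42516078 0.036     ]
circ 472.5 339.5 44.9 [0.62693485 0.20458029 0.036     ]
circ 458.5 248.5 28.5 [0.61112457 0.33078248 0.036     ]
circ 554.5 269.5 29.4 [0.71930427 0.28923022 0.036     ]
circ 166.5 342.5 42.7 [0.25234093 0.25204568 0.036     ]
circ 336.5 282.5 16.3 [0.47089727 0.30673789 0.036     ]
```

Call:
drive_tool:
  steps:
    - [[0, 0, 0], [1, 5, 40], 0]
    - [[0, 0, 0], [0, 0, 45], 0]
    - [[0, 0, 0], [0, 0, 45], 0]
    - [[0, 0, 0], [0, 0, 22], 0]
    - [[0, 0, 0], [0, 0, 0], 0]
  newtons: 8

```text
time: 44.55
tcp_pos: [0.4711, 0.4169, 0.005]
eef_rot: [-179.8, 0.2, 82.0]
contact_force: [-0.2, 0.1, 0.3]
finger_gap: 0.997
finger_force: 0.0
```

Call:
drive_tool:
  steps:
    - [[0, 0, 0], [0, 0, 0], 1]
    - [[0, 0, 0], [0, 0, 0], 1]
    - [[0, 0, 0], [0, 0, 0], 1]
    - [[0, 0, 0], [0, 0, 0], 1]
    - [[0, 0, 0], [0, 0, 0], 1]

```text
time: 45.05
tcp_pos: [0.4719, 0.4185, 0.0084]
eef_rot: [180.0, -0.0, 82.1]
contact_force: [1.6, 0.5, 0.2]
finger_gap: 0.612
finger_force: 0.0
```

Call:
drive_tool:
  steps:
    - [[0, 0, 0], [0, 0, 0], 1]
    - [[0, 0, 0], [0, 0, 0], 0.1]
    - [[0, 0, 0], [0, 0, 0], 0.1]
    - [[0, 0, 0], [0, 0, 0], 0.1]
    - [[0, 0, 0], [0, 0, 0], 0.1]

```text
time: 45.55
tcp_pos: [0.4717, 0.4183, 0.0076]
eef_rot: [-180.0, 0.0, 82.1]
contact_force: [0.2, 0.3, 0.3]
finger_gap: 0.877
finger_force: 0.0
```

Call:
drive_tool:
  steps:
    - [[0, 0, -8.5], [0, 0, 0], 0]
    - [[0, 0, -8.5], [0, 0, 0], 0]
    - [[0, 0, -8.5], [0, 0, 0], 0]
    - [[0, 0, -8.5], [0, 0, 0], 0]
    - [[0, 0, -8.5], [0, 0, 0], 0]

```text
time: 46.05
tcp_pos: [0.4717, 0.4183, 0.0077]
eef_rot: [-180.0, -0.0, 124.9]
contact_force: [-1.1, 0.8, 0.5]
finger_gap: 0.996
finger_force: 0.0
```

Call:
drive_tool:
  steps:
    - [[0, 0, -8.5], [0, 0, 0], 0]
    - [[0, 0, -8.5], [0, 0, 0], 0]
    - [[0, 0, -8.5], [0, 0, 0], 0]
    - [[0, 0, -8.5], [0, 0, 0], 0]
    - [[0, 0, -8.5], [0, 0, 0], 0]

```text
time: 46.55
tcp_pos: [0.4717, 0.4183, 0.0077]
eef_rot: [-180.0, -0.0, 167.4]
contact_force: [-0.3, -0.1, -0.3]
finger_gap: 1.004
finger_force: 0.0
```

Call:
drive_tool:
  steps:
    - [[0, 0, -5], [0, 0, 0], 0]
    - [[0, 0, 0], [0, 0, 0], 1]
    - [[0, 0, 0], [0, 0, 0], 1]
    - [[0, 0, 0], [0, 0, 0], 1]
    - [[0, 0, 0], [0, 0, 0], 1]

```text
time: 47.05
tcp_pos: [0.4717, 0.4183, 0.0077]
eef_rot: [-180.0, -0.0, 172.0]
contact_force: [0.4, 0.3, -0.0]
finger_gap: 0.696
finger_force: 0.0
```

Call:
drive_tool:
  steps:
    - [[0, 0, 0], [0, 0, 0], 1]
    - [[0, 0, 0], [0, 0, 0], 1]
    - [[0, 0, 0], [0, 0, 0], 1]
    - [[0, 0, 0], [0, 0, 0], 1]
    - [[0, 0, 0], [0, 0, 0], 1]

```text
time: 47.55
tcp_pos: [0.4717, 0.4184, 0.0077]
eef_rot: [180.0, -0.0, 172.1]
contact_force: [0.2, 1.0, 0.0]
finger_gap: 0.57
finger_force: 8.0
```

Call:
drive_tool:
  steps:
    - [[0, 0, 0], [0, 0, 0], 1]
    - [[0, 0, 0], [0, 0, 0], 1]
    - [[0, 0, 0], [0, 0, -22], 1]
    - [[0, 0, 0], [0, 0, -40], 1]
    - [[0, 0, 0], [0, 0, -40], 1]
  newtons: 25

```text
time: 48.05
tcp_pos: [0.4713, 0.4177, 0.1101]
eef_rot: [-179.9, -0.1, 172.1]
contact_force: [0.3, 0.1, -2.3]
finger_gap: 0.576
finger_force: 25.0
```

Call:
drive_tool:
  steps:
    - [[0, 0, 0], [-33, -16, 0], 1]
    - [[0, 0, 0], [-33, -16, 0], 1]
    - [[0, 0, 0], [-33, -16, 0], 1]
    - [[0, 0, 0], [-33, -16, 0], 1]
    - [[0, 0, 0], [-31.7, -14.5, 0], 1]

```text
time: 48.55
tcp_pos: [0.624, 0.3166, 0.1093]
eef_rot: [-180.0, -0.0, 172.0]
contact_force: [0.2, 0.2, -2.5]
finger_gap: 0.573
finger_force: 25.0
```

Call:
drive_tool:
  steps:
    - [[0, 0, 0], [0, 0, 0], 1]
    - [[0, 0, 0], [0, 0, 0], 1]
    - [[0, 0, 0], [0, 0, 0], 1]

```text
time: 48.85
tcp_pos: [0.6223, 0.3184, 0.1094]
eef_rot: [-180.0, -0.0, 172.1]
contact_force: [0.3, 0.3, -2.2]
finger_gap: 0.571
finger_force: 25.0
```

Run:
```python
from h import *
s=get_state();print(s["tcp_pos"],s["eef_rot"],s["contact_force"],s["finger_gap"]);go([.623,.318,.084])
im,m=look("w18",[("reel",.12),("spindle",.04)])
u,v=np.round(proj("wrist",[.623,.318,.13],m)).astype(int)
cv2.imwrite("pics/w18b.png",cv2.resize(im[v-70:v+70,u-90:u+90],None,fx=4,fy=4,interpolation=cv2.INTER_CUBIC));print(u,v, proj("wrist",[.623,.318,.138],m))
```

```text
[0.62225812 0.31842782 0.10939055] [-1.79975358e+02 -4.70098685e-02  1.72103739e+02] [ 0.32669463  0.27127899 -2.21552086] 0.5709619369708893
shift [-0.8 -0.3 25.4] turn None
reel [320. 254.] 0.7 [0.6274 0.3181 0.12  ]
spindle [322. 187.] 0.75 [0.6049 0.3226 0.04  ]
319 255 [318.85888229 261.83060416]
```

Call:
drive_tool:
  steps:
    - [[0, 0, 0], [-0.8, 0, 15], 1]
    - [[0, 0, 0], [0, 0, 11], 1]
    - [[0, 0, 0], [0, 0, 0], 1]
    - [[0, 0, 0], [0, 0, 4], 1]
    - [[0, 0, 0], [0, 0, 4], 1]

```text
time: 49.5
tcp_pos: [0.624, 0.3179, 0.0757]
eef_rot: [180.0, 0.0, 172.1]
contact_force: [0.4, 1.4, -1.9]
finger_gap: 0.574
finger_force: 25.0
```

Call:
drive_tool:
  steps:
    - [[0, 0, 0], [0, 0, 3], 1]
    - [[0, 0, 0], [0, 0, 0], 1]

```text
time: 49.7
tcp_pos: [0.6237, 0.3178, 0.0723]
eef_rot: [-180.0, -0.0, 172.1]
contact_force: [0.2, 0.1, -1.8]
finger_gap: 0.575
finger_force: 25.0
```

It slipped over the shaft without contact; lowering it to the foot.

Call:
drive_tool:
  steps:
    - [[0, 0, 0], [0, 0, 12], 1]
    - [[0, 0, 0], [0, 0, 12], 1]
    - [[0, 0, 0], [0, 0, 12], 1]
    - [[0, 0, 0], [0, 0, 9], 1]
    - [[0, 0, 0], [0, 0, 0], 1]

```text
time: 50.2
tcp_pos: [0.6233, 0.3175, 0.0258]
eef_rot: [-179.9, -0.1, 172.1]
contact_force: [0.1, -0.2, -2.5]
finger_gap: 0.576
finger_force: 25.0
```

Call:
drive_tool:
  steps:
    - [[0, 0, 0], [0, 0, 4], 1]
    - [[0, 0, 0], [0, 0, 2], 1]
    - [[0, 0, 0], [0, 0, 1.5], 1]
    - [[0, 0, 0], [0, 0, 0], 1]

```text
time: 50.6
tcp_pos: [0.6238, 0.3178, 0.0202]
eef_rot: [180.0, 0.0, 172.1]
contact_force: [-2.1, -0.1, -2.4]
finger_gap: 0.575
finger_force: 25.0
```

Call:
drive_tool:
  steps:
    - [[0, 0, 0], [0, 0, 0.4], 1]
    - [[0, 0, 0], [0, 0, 0], 0]
    - [[0, 0, 0], [0, 0, 0], 0]
    - [[0, 0, 0], [0, 0, 0], 0]
    - [[0, 0, 0], [0, 0, 0], 0]

```text
time: 51.1
tcp_pos: [0.624, 0.3179, 0.0201]
eef_rot: [180.0, 0.0, 172.1]
contact_force: [-0.6, 0.2, 0.2]
finger_gap: 0.876
finger_force: 0.0
```

Call:
drive_tool:
  steps:
    - [[0, 0, 0], [0, 0, -15], 0]
    - [[0, 0, 0], [0, 0, -40], 0]
    - [[0, 0, 0], [0, 0, -40], 0]
    - [[0, 0, 0], [0, 0, -45], 0]
    - [[0, 0, 0], [0, 0, 0], 0]

```text
time: 51.6
tcp_pos: [0.626, 0.3188, 0.1688]
eef_rot: [179.6, 0.6, 172.1]
contact_force: [0.4, 0.1, 0.7]
finger_gap: 1.0
finger_force: 0.0
```

Call:
drive_tool:
  steps:
    - [[0, 0, 0], [36, -12, 0], 0]
    - [[0, 0, 0], [36, -12, 0], 0]
    - [[0, 0, 0], [36, -12, 0], 0]
    - [[0, 0, 0], [37, -12, 0], 0]
    - [[0, 0, 8.5], [0, 0, 0], 0.2]

```text
time: 52.1
tcp_pos: [0.4701, 0.2898, 0.1606]
eef_rot: [-180.0, -0.0, 163.6]
contact_force: [0.6, -0.5, 0.1]
finger_gap: 0.948
finger_force: 0.0
```

Call:
drive_tool:
  steps:
    - [[0, 0, 8.5], [0, 0, 0], 0.2]
    - [[0, 0, 8.5], [0, 0, 0], 0.2]
    - [[0, 0, 8.5], [0, 0, 0], 0.2]
    - [[0, 0, 8.5], [0, 0, 0], 0.2]
    - [[0, 0, 8.5], [0, 0, 0], 0.2]

```text
time: 52.6
tcp_pos: [0.4737, 0.2904, 0.1607]
eef_rot: [179.9, 0.0, 120.7]
contact_force: [0.0, -0.2, 0.3]
finger_gap: 0.797
finger_force: 0.0
```

Call:
drive_tool:
  steps:
    - [[0, 0, 8.5], [0, 0, 0], 0.2]
    - [[0, 0, 8.5], [0, 0, 0], 0.2]
    - [[0, 0, 8.5], [0, 0, 0], 0.2]
    - [[0, 0, 8.5], [0, 0, 0], 0.2]
    - [[0, 0, 5], [0, 0, 0], 0.2]

```text
time: 53.1
tcp_pos: [0.4737, 0.2904, 0.1607]
eef_rot: [180.0, -0.0, 81.7]
contact_force: [0.8, -1.1, 0.5]
finger_gap: 0.802
finger_force: 0.0
```

Call:
drive_tool:
  steps:
    - [[0, 0, 0], [0, 0, 0], 0.2]
    - [[0, 0, 0], [0, 0, 0], 0.2]

```text
time: 53.3
tcp_pos: [0.4737, 0.2904, 0.1603]
eef_rot: [180.0, -0.0, 82.2]
contact_force: [-0.4, -0.3, -0.6]
finger_gap: 0.801
finger_force: 0.0
```

Run:
```python
from h import *
im,m=look("w19",[("collar",.008),("reel",.03)]);s=get_state();print(s["tcp_pos"],s["eef_rot"])
u,v=np.round(proj("wrist",[.4726,.291,.012],m)).astype(int);print(u,v)
g=cv2.medianBlur(cv2.cvtColor(im,cv2.COLOR_BGR2GRAY),3)
c=cv2.HoughCircles(g[v-50:v+50,u-50:u+50],cv2.HOUGH_GRADIENT,1,10,param1=80,param2=15,minRadius=12,maxRadius=40)
for a,b,r in c[0][:4]: print("circ",r,ray("wrist",(u-50+a,v-50+b),.012,m))
c1=cv2.resize(im[v-40:v+40,u-40:u+40],(480,480),interpolation=cv2.INTER_CUBIC)
a,b=np.round(proj("wrist",[.6232,.318,.06],m)).astype(int);print(a,b)
c2=im[b-30:b+30,a-25:a+25];c2=cv2.resize(c2,(300,360),interpolation=cv2.INTER_CUBIC)
o=np.zeros((480,790,3),np.uint8);o[:,:480]=c1;o[:360,490:]=c2;cv2.imwrite("pics/w19b.png",o)
```

```text
collar [322. 182.] 0.76 [0.4768 0.2933 0.008 ]
reel [457. 143.] 0.87 [0.6203 0.3213 0.03  ]
[0.47359401 0.29032332 0.15999945] [ 1.79991172e+02 -5.82507369e-03  8.21628882e+01]
319 186
circ 19.1 [0.47195335 0.29127335 0.012     ]
circ 16.1 [0.45926457 0.29063341 0.012     ]
475 149
```

View pics/w19b.png

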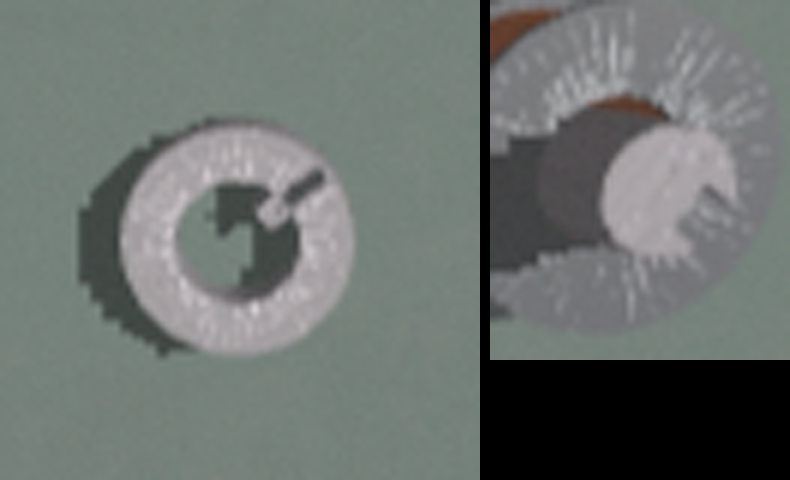

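The reel sits on the foot around the shaft. The collar's centre is at (238,239) with its mark at (306,187). The shaft top's centre is at (671,191), with its notch corners at (738,207) and (690,252).

Run:
```python
from h import *
m=load("w19.json")
ang=lambda d:round(np.degrees(np.arctan2(d[1],d[0])),1)
C=lambda u,v:ray("wrist",(279+u/6,146+v/6),.012,m); S=lambda u,v:ray("wrist",(450+(u-490)/6,119+v/6),.07,m)
c=C(238,239);print("collar",c,ang(C(306,187)-c),ang(C(270,212)-c),ang(C(320,175)-C(268,214)))
s=S(671,191);print("spin",s,ang(S(738,207)-s),ang(S(690,252)-s),ang(S(714,230)-s))
go([c[0],c[1],.003])
```

```text
collar [0.47208758 0.29086283 0.012     ] 30.5 33.2 29.9
spin [0.62321601 0.31777269 0.07      ] -20.6 -72.9 -46.2
shift [  0.3  -1.6 157. ] turn None
```

Call:
drive_tool:
  steps:
    - [[0, 0, 0], [0, -1.6, 40], 0.3]
    - [[0, 0, 0], [0, 0, 40], 0.3]
    - [[0, 0, 0], [0, 0, 30], 0.3]
    - [[0, 0, 0], [0, 0, 20], 0.3]
    - [[0, 0, 0], [0, 0, 10], 0.3]
  newtons: 6

```text
time: 53.95
tcp_pos: [0.4713, 0.2902, 0.0181]
eef_rot: [-179.9, 0.1, 82.1]
contact_force: [0.1, 0.6, -0.8]
finger_gap: 0.699
finger_force: 0.0
```

Call:
drive_tool:
  steps:
    - [[0, 0, 0], [0, 0, 8], 0.3]
    - [[0, 0, 0], [0, 0, 5], 0.3]
    - [[0, 0, 0], [0, 0, 3], 0.3]
    - [[0, 0, 0], [0, 0, 0], 0.3]

```text
time: 54.35
tcp_pos: [0.4722, 0.2906, 0.0041]
eef_rot: [180.0, -0.0, 82.1]
contact_force: [0.6, -0.1, -0.2]
finger_gap: 0.699
finger_force: 0.0
```

Call:
drive_tool:
  steps:
    - [[0, 0, 0], [0, 0, 0], 1]
    - [[0, 0, 0], [0, 0, 0], 1]
    - [[0, 0, 0], [0, 0, 0], 1]
    - [[0, 0, 0], [0, 0, 0], 1]
    - [[0, 0, 0], [0, 0, 0], 1]

```text
time: 54.85
tcp_pos: [0.4721, 0.2906, 0.0041]
eef_rot: [180.0, -0.0, 82.1]
contact_force: [-0.8, 0.8, 2.3]
finger_gap: 0.471
finger_force: 6.0
```

Call:
drive_tool:
  steps:
    - [[0, 0, 0], [0, 0, 0], 1]
    - [[0, 0, 0], [0, 0, 0], 1]

```text
time: 55.05
tcp_pos: [0.4721, 0.2906, 0.0041]
eef_rot: [180.0, -0.0, 82.1]
contact_force: [-1.8, -0.1, 4.9]
finger_gap: 0.47
finger_force: 6.0
```

Call:
drive_tool:
  steps:
    - [[0, 0, 0], [0, 0, 0], 0.3]
    - [[0, 0, 0], [0, 0, 0], 0.3]
    - [[0, 0, 0], [0, 0, 0], 0.3]
    - [[0, 0, 0], [0, 0, 0], 0.3]
    - [[0, 0, -8.5], [0, 0, 0], 0.3]

```text
time: 55.55
tcp_pos: [0.472, 0.2905, 0.0037]
eef_rot: [-180.0, 0.0, 90.6]
contact_force: [0.4, -0.0, -0.1]
finger_gap: 0.699
finger_force: 0.0
```

Call:
drive_tool:
  steps:
    - [[0, 0, -8.5], [0, 0, 0], 0.3]
    - [[0, 0, -8.5], [0, 0, 0], 0.3]
    - [[0, 0, -8.5], [0, 0, 0], 0.3]
    - [[0, 0, -8.5], [0, 0, 0], 0.3]
    - [[0, 0, -8.5], [0, 0, 0], 0.3]

```text
time: 56.05
tcp_pos: [0.472, 0.2905, 0.0037]
eef_rot: [-180.0, -0.0, 133.4]
contact_force: [-1.1, -0.4, 0.5]
finger_gap: 0.699
finger_force: 0.0
```

Call:
drive_tool:
  steps:
    - [[0, 0, -8.5], [0, 0, 0], 0.3]
    - [[0, 0, -8.5], [0, 0, 0], 0.3]
    - [[0, 0, -8.5], [0, 0, 0], 0.3]
    - [[0, 0, -8.5], [0, 0, 0], 0.3]
    - [[0, 0, -5], [0, 0, 0], 0.3]

```text
time: 56.55
tcp_pos: [0.472, 0.2905, 0.0038]
eef_rot: [-180.0, -0.0, 172.4]
contact_force: [-0.9, -0.2, -0.6]
finger_gap: 0.695
finger_force: 0.0
```

Call:
drive_tool:
  steps:
    - [[0, 0, 0], [0, 0, 0], 1]
    - [[0, 0, 0], [0, 0, 0], 1]
    - [[0, 0, 0], [0, 0, 0], 1]
    - [[0, 0, 0], [0, 0, 0], 1]
    - [[0, 0, 0], [0, 0, 0], 1]
  newtons: 20

```text
time: 57.05
tcp_pos: [0.472, 0.2905, 0.0038]
eef_rot: [-180.0, -0.0, 172.0]
contact_force: [-0.4, -0.1, -0.9]
finger_gap: 0.464
finger_force: 20.0
```

Call:
drive_tool:
  steps:
    - [[0, 0, 0], [0, 0, 0], 1]
    - [[0, 0, 0], [0, 0, 0], 1]
    - [[0, 0, 0], [0, 0, -15], 1]
    - [[0, 0, 0], [0, 0, -40], 1]
    - [[0, 0, 0], [0, 0, -40], 1]

```text
time: 57.55
tcp_pos: [0.4716, 0.2903, 0.1006]
eef_rot: [-180.0, -0.0, 172.1]
contact_force: [0.7, 0.4, -0.5]
finger_gap: 0.463
finger_force: 20.0
```

Run:
```python
from h import *
s=get_state();print(s["tcp_pos"],s["eef_rot"],s["contact_force"],s["finger_gap"]);go([.6232,.3178,.1])
im,m=look("w20",[("collar",.1)])
u,v=np.round(proj("wrist",[s["tcp_pos"][0],s["tcp_pos"][1],.11],m)).astype(int);print(u,v)
# dark mark + lit ring: mean position of dark pixels on ring top
```

```text
[0.47162398 0.29033976 0.10061435] [-1.79965482e+02 -4.72787466e-02  1.72059087e+02] [ 0.73775024  0.38471672 -0.45330163] 0.46347338760262935
shift [-146.3   48.1    0.6] turn None
collar [322. 248.] 0.92 [0.4785 0.2909 0.1   ]
320 246
```

Call:
drive_tool:
  steps:
    - [[0, 0, 0], [-37, 12, 0], 1]
    - [[0, 0, 0], [-37, 12, 0], 1]
    - [[0, 0, 0], [-37, 12, 0], 1]
    - [[0, 0, 0], [-35.5, 12, 0], 1]
    - [[0, 0, 8.5], [0, 0, 0], 1]

```text
time: 58.15
tcp_pos: [0.6264, 0.3175, 0.0975]
eef_rot: [-180.0, -0.0, 163.5]
contact_force: [-0.5, -0.1, -0.9]
finger_gap: 0.462
finger_force: 20.0
```

Call:
drive_tool:
  steps:
    - [[0, 0, 8.5], [0, 0, 0], 1]
    - [[0, 0, 8.5], [0, 0, 0], 1]
    - [[0, 0, 8.5], [0, 0, 0], 1]
    - [[0, 0, 8.5], [0, 0, 0], 1]
    - [[0, 0, 8.5], [0, 0, 0], 1]

```text
time: 58.65
tcp_pos: [0.6235, 0.3178, 0.0988]
eef_rot: [-180.0, -0.0, 120.7]
contact_force: [0.3, 0.1, -0.7]
finger_gap: 0.463
finger_force: 20.0
```

Call:
drive_tool:
  steps:
    - [[0, 0, 8.5], [0, 0, 0], 1]
    - [[0, 0, 8.5], [0, 0, 0], 1]
    - [[0, 0, 8.5], [0, 0, 0], 1]
    - [[0, 0, 0.5], [0, 0, 0], 1]
    - [[0, 0, 0], [0, 0, 0], 1]

```text
time: 59.15
tcp_pos: [0.6236, 0.3178, 0.0989]
eef_rot: [-180.0, 0.0, 95.3]
contact_force: [-0.7, -0.1, 0.2]
finger_gap: 0.461
finger_force: 20.0
```

Call:
drive_tool:
  steps:
    - [[0, 0, 0], [0, 0, 0], 1]
    - [[0, 0, 0], [0, 0, 0], 1]

```text
time: 59.35
tcp_pos: [0.6237, 0.3179, 0.0989]
eef_rot: [-180.0, -0.0, 95.2]
contact_force: [-0.3, 0.5, -1.0]
finger_gap: 0.464
finger_force: 20.0
```

Run:
```python
from h import *
s=get_state();print(s["tcp_pos"],s["eef_rot"],s["contact_force"],s["finger_gap"]);go([.6233,.3178,.082])
```

```text
[0.6236934  0.31786685 0.09885881] [-1.79995634e+02 -8.20058982e-04  9.51872952e+01] [-0.31784922  0.46722985 -0.96570461] 0.46372946034086965
shift [-0.  -0.4 16.9] turn None
```

Call:
drive_tool:
  steps:
    - [[0, 0, 0], [0, 0, 12], 1]
    - [[0, 0, 0], [0, 0, 9], 1]
    - [[0, 0, 0], [0, 0, 0], 1]
    - [[0, 0, 0], [0, 0, 2], 1]
    - [[0, 0, 0], [0, 0, 2], 1]

```text
time: 59.85
tcp_pos: [0.6239, 0.3179, 0.0739]
eef_rot: [180.0, -0.0, 95.1]
contact_force: [-0.5, -0.1, -1.3]
finger_gap: 0.463
finger_force: 20.0
```

Call:
drive_tool:
  steps:
    - [[0, 0, 0], [0, 0, 2], 1]
    - [[0, 0, 0], [0, 0, 2], 1]
    - [[0, 0, 0], [0, 0, 0], 1]

```text
time: 60.15
tcp_pos: [0.6236, 0.3178, 0.0696]
eef_rot: [-180.0, 0.0, 95.1]
contact_force: [-0.4, 0.4, -1.0]
finger_gap: 0.462
finger_force: 20.0
```

The tab is in the keyway with no contact force. Lowering the collar onto the reel.

Call:
drive_tool:
  steps:
    - [[0, 0, 0], [0, 0, 4], 1]
    - [[0, 0, 0], [0, 0, 4], 1]
    - [[0, 0, 0], [0, 0, 4], 1]
    - [[0, 0, 0], [0, 0, 4], 1]
    - [[0, 0, 0], [0, 0, 0], 1]

```text
time: 60.65
tcp_pos: [0.6234, 0.3177, 0.0529]
eef_rot: [-179.9, 0.0, 95.1]
contact_force: [-0.3, 0.9, 0.4]
finger_gap: 0.463
finger_force: 20.0
```

Call:
drive_tool:
  steps:
    - [[0, 0, 0], [0, 0, 1], 1]
    - [[0, 0, 0], [0, 0, 0.7], 1]
    - [[0, 0, 0], [0, 0, 0], 1]

```text
time: 60.95
tcp_pos: [0.6238, 0.3179, 0.0522]
eef_rot: [180.0, 0.0, 95.1]
contact_force: [0.3, -0.9, -1.1]
finger_gap: 0.464
finger_force: 20.0
```

Call:
drive_tool:
  steps:
    - [[0, 0, 0], [0, 0, 0.5], 1]
    - [[0, 0, 0], [0, 0, 0], 0.3]
    - [[0, 0, 0], [0, 0, 0], 0.3]
    - [[0, 0, 0], [0, 0, 0], 0.3]
    - [[0, 0, 0], [0, 0, 0], 0.3]

```text
time: 61.45
tcp_pos: [0.6237, 0.3179, 0.0517]
eef_rot: [180.0, 0.0, 95.1]
contact_force: [-0.1, -0.4, -0.0]
finger_gap: 0.701
finger_force: 0.0
```

Call:
drive_tool:
  steps:
    - [[0, 0, 0], [0, 0, -20], 0.3]
    - [[0, 0, 0], [0, 0, -40], 0.3]
    - [[0, 0, 0], [0, 0, -45], 0.3]
    - [[0, 0, 0], [0, 0, -45], 0.3]
    - [[0, 0, 0], [0, 0, 0], 0.3]

```text
time: 61.95
tcp_pos: [0.6255, 0.3187, 0.2094]
eef_rot: [179.4, -0.2, 95.1]
contact_force: [0.0, 0.5, 0.2]
finger_gap: 0.695
finger_force: 0.0
```

Call:
drive_tool:
  steps:
    - [[0, 0, 0], [0, 0, 0], 0.3]
    - [[0, 0, 0], [0, 0, 0], 0.3]

```text
time: 62.15
tcp_pos: [0.6233, 0.3176, 0.2]
eef_rot: [-179.9, 0.0, 95.1]
contact_force: [-0.4, -0.4, -0.2]
finger_gap: 0.7
finger_force: 0.0
```

Run:
```python
from h import *
q=load("mag.json")
im,m=look("w21",[("reel",.03),("collar",.054)]);print(get_state()["tcp_pos"])
# apparent collar outer size: fit circle vs heights
u,v=np.round(proj("wrist",[.6235,.3178,.06],m)).astype(int)
g=cv2.medianBlur(cv2.cvtColor(im,cv2.COLOR_BGR2GRAY),3)
c=cv2.HoughCircles(g[v-60:v+60,u-60:u+60],cv2.HOUGH_GRADIENT,1,8,param1=80,param2=15,minRadius=8,maxRadius=50)
for a,b,r in c[0][:6]: print("circ",u-60+a,v-60+b,r)
for z,R in [(.06,.022),(.082,.022),(.07,.01),(.048,.027)]:
    p=proj("wrist",[.6235,.3178,z],m);e=proj("wrist",[.6235+R,.3178,z],m);print(z,p,np.linalg.norm(e-p))
snapshot("top");snapshot("scene")
for n,z in [("bobbin_a",.03),("gate_knob",.07),("collar",.055),("reel",.03)]:
  for cam in ["top","scene","wrist"]:
    for r in recognise(n,cam)[:4]: print(n,cam,round(r["score"],2),loc(ray(cam,r["xy"],z),q))
```

```text
reel [329. 169.] 0.73 [0.6317 0.3338 0.03  ]
collar [322. 192.] 0.91 [0.6258 0.3116 0.054 ]
collar [313. 297.] 0.49 [0.6266 0.1731 0.054 ]
[0.62342737 0.31771108 0.2001429 ]
circ 320.5 183.5 22.4
circ 319.5 175.5 23.9
circ 285.5 180.5 17.2
circ 321.5 191.5 14.4
circ 327.5 176.5 17.4
circ 313.5 188.5 9.4
0.06 [320.48914397 187.55497084] 19.854625071244307
0.082 [320.43059217 192.8281939 ] 21.213123266685525
0.07 [320.46348901 189.86547799] 9.303348631101633
0.048 [320.5180213  184.95425483] 23.53675299730677
bobbin_a top 0.68 [83.3 -5.8 30. ]
bobbin_a top 0.67 [35.1  6.3 30. ]
bobbin_a top 0.65 [-13.6   2.7  30. ]
bobbin_a scene 0.81 [ 77.7 -17.1  30. ]
bobbin_a scene 0.7 [-20.5  -0.6  30. ]
bobbin_a scene 0.58 [30.2 -6.  30. ]
bobbin_a wrist 0.96 [41.3 -0.3 30. ]
bobbin_a wrist 0.55 [ 75.5 -10.3  30. ]
bobbin_a wrist 0.53 [-46.6  -6.5  30. ]
gate_knob scene 0.48 [389.1 -63.1  70. ]
gate_knob scene 0.23 [ 53.7 -53.9  70. ]
gate_knob wrist 0.89 [-97.9   0.2  70. ]
collar top 0.45 [-210.6   -9.6   55. ]
collar top 0.21 [-207.5  -14.7   55. ]
collar wrist 0.91 [-224.1  -17.9   55. ]
collar wrist 0.49 [-86.7   1.5  55. ]
reel scene 0.49 [-204.7  -42.3   30. ]
reel wrist 0.73 [-246.8  -14.9   30. ]
```

Run:
```python
from h import *
q=load("mag.json"); im=cv2.imread("pics/w21.png");m=load("w21.json");g=im.max(2)
for gg in (0,.004,.072): print(gg,proj("wrist",mw((-.06,.008+gg,.085),q),m),proj("wrist",mw((-.06,.008+gg,.055),q),m))
p=proj("wrist",mw((-.06,.008,.07),q),m).astype(int)
w=g[p[1]-14:p[1]+15,p[0]-16:p[0]+17]
n,l,s,c=cv2.connectedComponentsWithStats((w<45).astype(np.uint8))
for i in range(1,n):
    if s[i,4]>20: print(s[i],c[i]+p-[16,14])
```

```text
0 [313.0829613  333.28289533] [313.70591073 316.49256227]
0.004 [316.37239208 333.91207804] [316.74702958 317.08483936]
0.072 [371.61870312 344.47926299] [367.8693877  327.04124134]
```

Call:
drive_tool:
  steps:
    - [[0, 0, 0], [0, 0, -40], 0.3]
    - [[0, 0, 0], [-45, 0, 0], 0.3]
    - [[0, 0, 0], [-45, 0, 0], 0.3]
    - [[0, 0, 0], [0, 0, 0], 0.3]
    - [[0, 0, 0], [0, 0, 0], 0.3]

```text
time: 63.5
tcp_pos: [0.6318, 0.2276, 0.2419]
eef_rot: [180.0, -0.0, 95.0]
contact_force: [-0.2, 0.5, -0.3]
finger_gap: 0.7
finger_force: 0.0
```

Run:
```python
from h import *
q=load("mag.json"); im,m=look("w22",[]);g=im.max(2)
for gg in (0,.004): print(gg,proj("wrist",mw((-.06,.008+gg,.085),q),m),proj("wrist",mw((-.06,.008+gg,.055),q),m))
p=proj("wrist",mw((-.06,.008,.07),q),m).astype(int)
w=g[p[1]-20:p[1]+20,p[0]-20:p[0]+20];print(np.percentile(w,[0,5,20,50]))
n,l,s,c=cv2.connectedComponentsWithStats((w<40).astype(np.uint8))
for i in range(1,n):
    if s[i,4]>20: print(s[i],c[i]+p-20)
for r in recognise("gate_knob","wrist")[:2]: print(r, loc(ray("wrist",r["xy"],.07,m),q))
for r in recognise("bobbin_a","wrist")[:3]: print(loc(ray("wrist",r["xy"],.027,m),q))
```

```text
0 [312.87438675 248.19581701] [313.43294873 238.23499021]
0.004 [316.0312616  248.84718094] [316.36046806 238.84527695]
[ 20.  36.  62. 110.]
[15 11 11 12 90] [313.05555556 238.56666667]
{'xy': [312.7, 230.7], 'score': 0.59} [-76.5   3.8  70. ]
[40.1  1.1 27. ]
[75.7 -8.  27. ]
[-10.7  -0.8  27. ]
```

The knob is at column 313, which matches g = 0, so the gate is fully shut. The bobbins are behind it, and the reel and collar are seated. Handing in.

```bash
python3 -c "
from station import hand_in
print(hand_in())"
```

```text
the job is handed in; nothing more can be done
None
```

The job is handed in at about 64 s: all three bobbins are under the lips with the gate fully shut behind them, and the reel is on the leftmost spindle's foot with the keyed collar locked flat on it. The first bobbin tilted on the first try and rode over the lips, so I lifted it out and pushed it back in. The collar's seating I judged from height and contact force, not a final picture.

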